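Wind the piston out of the cookie press and clear its barrel

TASK

Wind the crank of the cookie press anticlockwise until the piston lets go of the barrel and the crank suddenly turns light, and stop there, within half a turn. Then lift the freed barrel out of its cradle and lay it gently, flat and lengthwise, in the low steel tray on the left.

Things in the scene. Friction and masses are not known exactly. Their poses are not given: they have to be found in the camera images.
- crank (a joint): Press crank, rad; starts at 0 to 3.5, grows as it winds the piston out (anticlockwise seen from outside, down its axis), stop at 20.5. 1 rad draws the piston 4 mm: 25 mm a turn, 1.5 to 2.7 turns to free it. In the barrel the seal drags, about 10 N at the knob; with the face about 4 mm out of the mouth the drag suddenly falls to about 1 N. Stays where left.
- crank_hub (a point): Centre of the circle (radius 50 mm) on which the knob's middle travels. z = crank axis, out of the white housing's sloping face, up and towards the robot, 25 degrees from vertical; x points to the knob. A shelf board (underside 340 mm above the counter) begins 50 mm behind this point, over the back of the circle: take the knob with the tool leaning along this axis.
- crank_knob (a point): Middle of the dark wooden crank knob, a cylinder 24 mm thick and 46 mm long, parallel to the crank's axis (its z). It spins freely on its pin, so the hand need not turn. The crank arm lies 28 mm below this point along the axis, the housing's face 42 mm.
- piston_face (a point): Middle of the flat face of the piston, the end that stands in the barrel: a steel disc 41 mm across and 20 mm long, with a toothed rod behind it that runs through the housing. At the start the face is 35 to 61 mm inside the barrel.
- mouth (a point): Middle of the barrel's open mouth while the barrel lies in its cradle (fixed to the cradle). y points into the barrel, away from the housing: the piston is out when its face has negative y here. x is level, across the barrel, away from the robot.
- barrel_mid (a point): Middle of the loose aluminium barrel, on its centre line: tube 54 mm across, 100 mm long along y, open at -y (towards the housing), at +y a spout 18 mm across and 20 mm long. z up, 0.2 to 0.35 kg. A square collar, 64 mm wide, 8 mm thick, at each end; it lies on these, centre line 32 mm above the support, 62 mm above the counter at the start.
- cradle: White block with low steel guides in which the barrel lies. Origin on the press's base under the mouth, y along the barrel, z up. Guides stand beside and beyond the collars only, up to 3 mm under the barrel's centre line (15 mm at the ends); between the collars the tube is bare for 84 mm, 32 mm above the block. The shelf ends 45 mm short of the barrel's middle.
- tray: Low steel tray, fixed, 100 mm (x) by 160 mm (y) and 18 mm high, walls and floor 4 mm thick. Origin at the centre of its underside; y is its long side.

How it is judged:
By the outcome, as a careful person would: the job done as asked, in the order asked, and still so for the second after the job is handed in, with the robot touching nothing.
It also fails if it takes over 72 s, if anything falls off the work surface, if the arm or the gripper's body presses on something with over 40 N, if the wrist force passes 120 N, or if a joint passes its speed limit or range.

ROBOT

A 7-joint arm with a two-finger parallel gripper is mounted at the origin on a cart in front of the work surface, level with it; the furniture and walls round the work are solid. World frame = base frame: x ahead of the robot, y to its left, z up, the work surface at z = 0. Lengths are in m, angles in degrees, forces in N, time in s.
With the tool pointing down it reaches from about 0.425 to 0.95 m from the base axis. Payload 16.7 kg.
Tool frame: the origin (TCP) lies between the finger pads; the fingertips stand 22 mm ahead of it and the grasp point (between the pads) lies 3 mm ahead of it; z points along the fingers, y is the line along which they close (so a half turn about z gives the same grasp; the last joint's range is limited). The gripper opens to 94 mm and grips with 3 to 60 N. Pads are 16 mm wide; open, the fingers measure 119 mm over their backs; the gripper's body (75 mm by 177 mm) begins 78 mm behind the grasp point.
Start: joints at [-82.191, 24.414, 4.234, 92.017, -1.954, 63.644, -3.845], TCP at [0.19, 0.648, 0.227] pointing down, gripper open.
Joint ranges: [-163.25, 163.25], [-28.42, 122.38], [-70.27, 78.77], [12.13, 141.07], [-58.53, 238.53], [9.26, 117.41], [-156.51, 156.51]. Speed limits (degrees/s): [108.29, 108.29, 136.94, 136.94, 172.46, 172.46, 172.46].

INTERFACE

Orientations are given as a 3x3 rotation matrix whose columns are the frame's x, y, z axes.
In Python, from cell import * gives the robot as it stands. The module is installed in compiled form; this text tells all that it offers.
- The arm moves only by the tool move_arm, never from a script. Its argument "increments" is a list of rows, each an object with "translation": the shift along the tool's x, y, z in cm, a list of three; "angular": the turn, a rotation vector about the tool's x, y, z in rad, a list of three; "grip": the finger opening in cm, from 0 to 9.4. In form: [{"translation": [x, y, z], "angular": [rx, ry, rz], "grip": grip}, ...]. A call has 1 to 5 rows; each row is the pose to reach, as a shift and turn from the pose commanded when the call began, along the tool's axes at that moment; what a row does not reach only later rows make up. A row lasts 1/10 s, in which the tool goes at most 50 mm and 8.59 degrees, less where a joint would pass 70% of its speed; a pose out of reach is approached as far as the arm can. A call with a gripper value outside its range is refused whole. The fingers move at their own pace and stop on an object; "newtons" is the grip in N (left out, the last holds). Time passes only in rows, so rows that repeat a pose let the fingers close. It gives the time, the measured TCP pose, the force, the opening and the grip force at its end, in the units of the state.
- state(): the state, without advancing time (a new reading comes with each control period).
- camera(name): name is "scene" or "top"; returns a dict with "frame" (420x560x3 uint8, blue, green, red), "intrinsics" (3x3 intrinsics, pixels), "D" ([k1, k2, p1, p2, k3] as OpenCV has them; the pictures are not rectified), "position" and "orientation" of the camera in the world. Camera axes: x right, y up, looking along -z (the intrinsics and any distortion apply to the point x, -y, -z); pixel columns grow to the right and rows downward; lengths in m; the calibration is good to about 2 mm. A picture is of the moment at which its call begins. There is no depth.
- hand_in(): hands the job in; it is judged then, once.
The state is a dict: "clock": time; "joints": joint angles; "qd": joint speeds; "joint_torque": joint torques, N m; "eef_pos": TCP position; "eef_rot": TCP orientation; "contact_force": force on the tool from outside, world axes, zero at the start; "torque": the same for the moment, N m; "finger_gap": opening from 0.0 (shut) to 1.0 (fully open); "grasp_force": force on a finger pad.
Only numpy, scipy, OpenCV 4.12 (cv2) and the standard library are available. Lean on these libraries where they do the work, as an engineer would, in place of code of your own. Each camera call takes 0.05 s, during which the arm holds its last target. There are 200 camera calls.

## Working session

There is one attempt and no reset: what is moved stays moved. The work goes in short steps, Python scripts to look and compute and a tool call to move; the robot and the scene stay as the last step left them, time stands still between calls to the robot, and variables do not carry over. Pictures are saved under pics/ and viewed, at most 13 in all, crops included, and the job is handed in when it is done.

Besides the shell and the picture viewer there is one more tool, called after "Call:" as name([rows], argument=value, ...), one row to a line, values as JSON. move_arm: Moves the arm, as the interface text tells. Its arguments: {"type":"object","properties":{"increments":{"type":"array","items":{"type":"object","properties":{"translation":{"type":"array","items":{"type":"number"}},"angular":{"type":"array","items":{"type":"number"}},"grip":{"type":"number"}}}},"newtons":{"type":"number"}},"required":["increments"]}

```bash
mkdir -p pics; python3 - <<'E'
from cell import *
import cv2,numpy as np,pickle
s=state();print({k:np.round(v,3).tolist() for k,v in s.items()})
for n in("scene","top"):
    c=camera(n);cv2.imwrite(f"pics/{n}0.png",c["frame"]);pickle.dump(c,open(f"{n}0.pkl","wb"))
    print(n,np.round(c["intrinsics"],2).tolist(),c["D"],np.round(c["position"],4),np.round(c["orientation"],3).tolist())
E
```

```text
{'clock': 0.0, 'joints': [-82.19, 24.448, 4.232, 92.052, -1.955, 63.646, -3.844], 'qd': [-0.02, 0.026, 0.062, 0.077, -0.005, -0.137, -0.129], 'joint_torque': [-0.002, -93.582, 3.666, -45.418, -0.049, 0.02, 0.0], 'eef_pos': [0.19, 0.647, 0.227], 'eef_rot': [[-0.959, 0.282, -0.0], [0.282, 0.959, -0.001], [-0.0, -0.001, -1.0]], 'contact_force': [-0.083, 0.646, 0.65], 'torque': [-0.022, -0.002, -0.021], 'grasp_force': 0.0, 'finger_gap': 1.0}
scene [[479.27, 0.0, 277.1], [0.0, 479.27, 200.86], [0.0, 0.0, 1.0]] [0.05928019 0.         0.         0.         0.        ] [0.7066 0.5651 0.9925] [[-0.97, -0.215, 0.114], [0.243, -0.839, 0.487], [-0.009, 0.5, 0.866]]
top [[492.77, 0.0, 281.49], [0.0, 492.77, 210.26], [0.0, 0.0, 1.0]] [-0.07429535  0.          0.          0.          0.        ] [0.352  0.0682 1.224 ] [[0.007, 0.982, -0.187], [-1.0, 0.007, 0.002], [0.003, 0.187, 0.982]]
```

View pics/scene0.png

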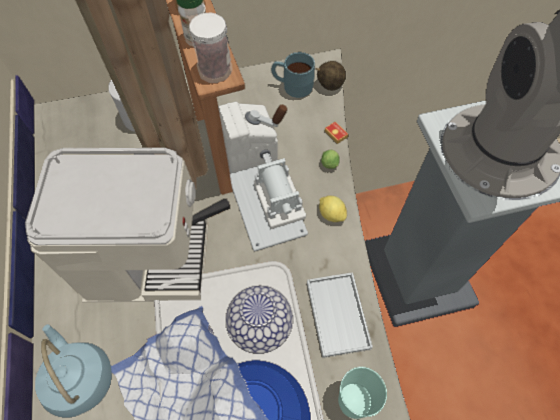

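View pics/top0.png

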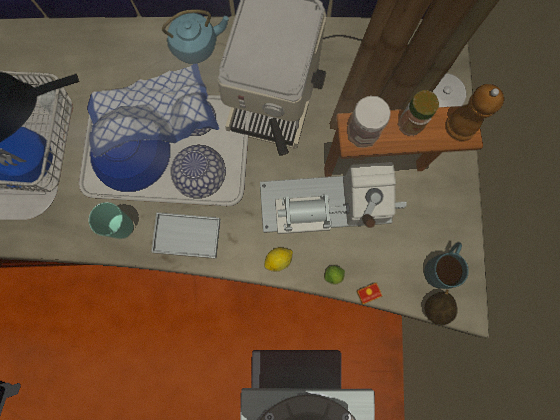

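The scene view shows the press at about (265,150), with the dark knob at (280,113), the barrel at (278,183) and the tray at (338,313). The top view shows the knob at (369,221), the barrel at (306,210) and the tray at (187,235). I'll enlarge both.

```bash
cat > h.py <<'E'
import cv2,numpy as np,pickle
def ray(c,px):
    u=cv2.undistortPoints(np.array([[px]],float),c["intrinsics"],np.array(c["D"]))[0,0]
    d=np.array(c["orientation"])@np.array([u[0],-u[1],-1.]);return np.array(c["position"]),d/np.linalg.norm(d)
def plane(c,px,z):
    o,d=ray(c,px);return o+d*(z-o[2])/d[2]
def tri(c1,p1,c2,p2):
    o1,d1=ray(c1,p1);o2,d2=ray(c2,p2)
    t=np.linalg.lstsq(np.array([d1,-d2]).T,o2-o1,rcond=None)[0]
    a,b=o1+t[0]*d1,o2+t[1]*d2;return (a+b)/2,np.linalg.norm(a-b)
def proj(c,P):
    q=np.array(c["orientation"]).T@(np.array(P)-c["position"]);q=q*[1,-1,-1]
    return cv2.projectPoints(q.reshape(1,3),np.zeros(3),np.zeros(3),c["intrinsics"],np.array(c["D"]))[0].ravel()
def load(n):return pickle.load(open(n,"rb"))
E
python3 - <<'E'
from h import *
a=load("scene0.pkl")["frame"][90:260,210:320];b=load("top0.pkl")["frame"][155:245,250:410]
A=cv2.resize(a,None,fx=3.5,fy=3.5,interpolation=2);B=cv2.resize(b,None,fx=5,fy=5,interpolation=2)
cv2.imwrite("pics/sc1.png",A);cv2.imwrite("pics/tc1.png",B)
E
```

```text
(no output)
```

View pics/sc1.png

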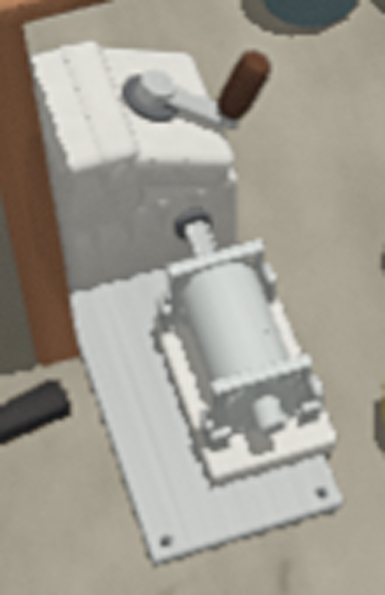

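View pics/tc1.png

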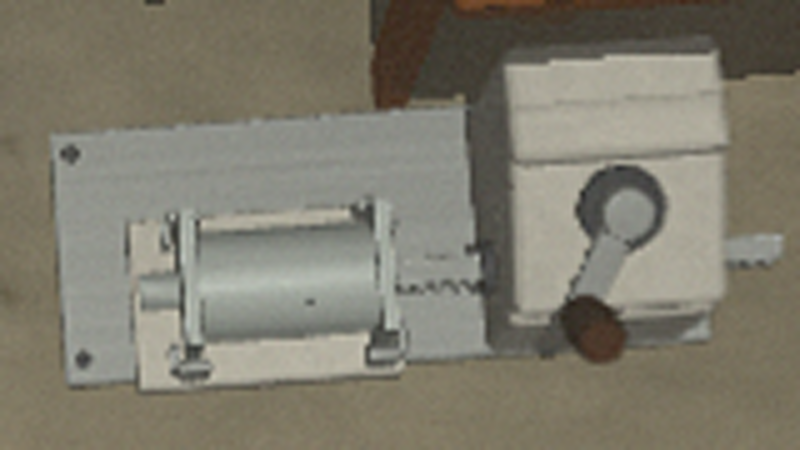

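The crops show, in scene crop pixels, the knob's top end at (253,66) and base at (232,112), the crank boss at (156,87) and the collar tops at (168,272)-(262,246) and (213,388)-(311,360). In the top crop the knob's top is at (603,342), the boss at (630,210), and the collars are at X≈188 and 384. Next I triangulate these.

```bash
python3 - <<'E'
from h import *
s,t=load("scene0.pkl"),load("top0.pkl")
S=lambda x,y:(210+(x+.5)/3.5-.5,90+(y+.5)/3.5-.5)
T=lambda x,y:(250+(x+.5)/5-.5,155+(y+.5)/5-.5)
for n,a,b in [("knobtop",(256,62),(604,342)),("knobbase",(231,113),(582,310)),("boss",(156,86),(630,211)),
 ("colM far",(168,272),(382,200)),("colM near",(262,246),(389,350)),("colE far",(213,388),(188,208)),("colE near",(311,360),(190,350)),
 ("spout",(270,414),(140,293)),("plate far",(162,541),(69,153)),("plate near",(321,492),(83,359))]:
    p,e=tri(s,S(*a),t,T(*b));print(n,np.round(p,4),round(e,4))
# brown knob mask
for n,c,(x0,y0,x1,y1) in (("s",s,(268,98,292,130)),("t",t,(360,210,380,232))):
    f=c["frame"][y0:y1,x0:x1].astype(int);m=((f[...,2]-f[...,0]>22)&(f.sum(2)<300)).astype(np.uint8)
    k,l,st,ce=cv2.connectedComponentsWithStats(m);i=1+np.argmax(st[1:,4]);print(n,ce[i]+[x0,y0],st[i])
    globals()["k"+n]=ce[i]+[x0,y0]
print("knob mid",tri(s,ks,t,kt))
# tray: largest bright contour
q={}
for n,c,(x0,y0,x1,y1),th in (("s",s,(296,262,380,366),175),("t",t,(140,200,232,270),150)):
    g=cv2.cvtColor(c["frame"],cv2.COLOR_BGR2HSV)[y0:y1,x0:x1]
    m=((g[...,1]<24)&(g[...,2]>110)).astype(np.uint8);m=cv2.morphologyEx(m,cv2.MORPH_CLOSE,np.ones((5,5)));m=cv2.morphologyEx(m,cv2.MORPH_OPEN,np.ones((3,3)))
    cc=max(cv2.findContours(m,0,2)[0],key=cv2.contourArea)
    r=cv2.approxPolyDP(cv2.convexHull(cc),5,True)[:,0]+[x0,y0];print(n,r.tolist())
    w=np.array([plane(c,p,.018) for p in r]);print(np.round(w[:,:2],3).tolist())
E
```

```text
knobtop [ 0.527  -0.128   0.1692] 0.0016
knobbase [ 0.5465 -0.1247  0.1296] 0.0021
boss [ 0.5902 -0.1455  0.1449] 0.0004
colM far [ 0.6082 -0.0398  0.0872] 0.0023
colM near [ 0.5402 -0.0446  0.0835] 0.0098
colE far [0.6018 0.0527 0.0898] 0.0004
colE near [0.5358 0.0503 0.091 ] 0.0042
spout [0.5669 0.0732 0.0744] 0.0068
plate far [0.6493 0.111  0.01  ] 0.0039
plate near [0.5424 0.103  0.0127] 0.0016
s [279.20382166 113.36942675] [  5   7  14  18 157]
t [370.1        223.12857143] [ 6  8  9 10 70]
knob mid (array([ 0.53239197, -0.13293162,  0.14392941]), np.float64(0.005139694080745754))
s [[352, 272], [372, 347], [322, 357], [307, 279]]
[[0.465, 0.229], [0.478, 0.388], [0.579, 0.382], [0.563, 0.22]]
t [[156, 213], [218, 218], [214, 257], [153, 252]]
[[0.572, 0.379], [0.561, 0.223], [0.464, 0.23], [0.475, 0.381]]
```

The points agree with the text:
- Knob: 44 mm long, and its axis leans about 26°.
- Boss to knob circle: 50 mm.
- Barrel: mid at about (0.572, 0.005), yawed about 4°.
- Tray: 100 x 158 mm, centre at (0.520, 0.304).

Now I plan the approach.

```bash
cat >> h.py <<'E'
from scipy.spatial.transform import Rotation as Ro
px=np.array([.9973,.073,0]);py=np.array([-.073,.9973,0]);a=-np.sin(np.radians(25))*px+np.cos(np.radians(25))*np.array([0,0,1])
RK=np.array([np.cross(py,-a),py,-a]).T   # tool at knob
K=np.array([.537,-.1264,.1494])
def inc(P,R,p0=None,R0=None,s=None):
    p0=np.array(s["eef_pos"]) if p0 is None else p0; R0=np.array(s["eef_rot"]) if R0 is None else R0
    return np.round(R0.T@(np.array(P)-p0)*100,2).tolist(),np.round(Ro.from_matrix(R0.T@R).as_rotvec(),4).tolist()
E
python3 - <<'E'
from h import *
from cell import *
s=state()
print(np.round(RK,3).tolist())
P1=[.45,.33,.30];R0=np.array(s["eef_rot"])
print(inc(P1,R0,s=s)); 
print(inc([.42,.1,.30],RK,p0=np.array(P1),R0=R0))
print(inc(K+a*.10,RK,p0=np.array([.42,.1,.3]),R0=RK), K+a*.1)
E
```

```text
[[-0.904, -0.073, 0.421], [-0.066, 0.997, 0.031], [-0.423, 0.0, -0.906]]
([-33.87, -23.12, -7.28], [0.0, 0.0, 0.0])
([-3.61, -22.91, 0.03], [-0.0794, -0.4317, -0.3529])
([-2.71, -23.43, 7.88], [-0.0, -0.0, 0.0]) [ 0.49485228 -0.12948511  0.24003078]
```

Call:
move_arm([
  {"translation": [-17,-11.5,-7.3],"grip": 6},
  {"translation": [-17,-11.5,-7.3],"grip": 6},
  {"translation": [-17,-11.5,-7.3],"grip": 6},
  {"translation": [-17,-11.5,-7.3],"grip": 6},
  {"translation": [-17,-11.5,-7.3],"grip": 6},
])

```text
invalid input
```

Call:
move_arm([
  {"translation": [-17,-11.5,0],"grip": 6},
  {"translation": [-17,-11.5,0],"grip": 6},
  {"translation": [-17,-11.5,0],"grip": 6},
  {"translation": [-17,-11.5,0],"grip": 6},
  {"translation": [-17,-11.5,0],"grip": 6},
])

```text
invalid input
```

Call:
move_arm([
  {"translation": [-3.6,-23,0],"angular": [-0.079,-0.432,-0.353]},
  {"translation": [-3.6,-23,0],"angular": [-0.079,-0.432,-0.353]},
  {"translation": [-3.6,-23,0],"angular": [-0.079,-0.432,-0.353]},
  {"translation": [-3.6,-23,0],"angular": [-0.079,-0.432,-0.353]},
  {"translation": [-3.6,-23,0],"angular": [-0.079,-0.432,-0.353]},
])

```text
invalid input
```

```bash
python3 - <<'E'
from h import *
from cell import *
s=state();print({k:np.round(v,3).tolist() for k,v in s.items() if k!='joint_torque'});print(inc(K+a*.1,RK,s=s))
E
```

```text
{'clock': 0.1, 'joints': [-82.188, 24.446, 4.231, 92.044, -1.952, 63.645, -3.844], 'qd': [0.093, -0.132, 0.019, -0.086, -0.027, 0.026, 0.027], 'eef_pos': [0.19, 0.647, 0.227], 'eef_rot': [[-0.959, 0.282, -0.0], [0.282, 0.959, -0.001], [-0.0, -0.001, -1.0]], 'contact_force': [1.275, 0.966, -0.554], 'torque': [-0.018, -0.019, 0.042], 'grasp_force': 0.0, 'finger_gap': 0.999}
([-51.13, -65.94, -1.24], [-0.0794, -0.4317, -0.3529])
```

All fields must be needed in every row.

Call:
move_arm([
  {"translation": [-17,-11.5,-7.3],"angular": [0,0,0],"grip": 6},
  {"translation": [-17,-11.5,-7.3],"angular": [0,0,0],"grip": 6},
  {"translation": [-17,-11.5,-7.3],"angular": [0,0,0],"grip": 6},
  {"translation": [-17,-11.5,-7.3],"angular": [0,0,0],"grip": 6},
  {"translation": [-17,-11.5,-7.3],"angular": [0,0,0],"grip": 6},
])

```text
clock: 0.6
eef_pos: [0.3247, 0.4858, 0.3023]
eef_rot: [[-0.958, 0.287, 0.002], [0.287, 0.958, 0.001], [-0.001, 0.001, -1.0]]
contact_force: [0.5, 0.8, -0.5]
finger_gap: 0.645
grasp_force: 0.0
```

Call:
move_arm([
  {"translation": [-17,-11.5,0],"angular": [0,0,0],"grip": 6},
  {"translation": [-17,-11.5,0],"angular": [0,0,0],"grip": 6},
  {"translation": [-17,-11.5,0],"angular": [0,0,0],"grip": 6},
  {"translation": [-17,-11.5,0],"angular": [0,0,0],"grip": 6},
  {"translation": [-17,-11.5,0],"angular": [0,0,0],"grip": 6},
])

```text
clock: 1.1
eef_pos: [0.4552, 0.3259, 0.3005]
eef_rot: [[-0.957, 0.289, 0.001], [0.289, 0.957, -0.001], [-0.001, -0.001, -1.0]]
contact_force: [-0.2, -0.6, -0.1]
finger_gap: 0.641
grasp_force: 0.0
```

Call:
move_arm([
  {"translation": [-3.6,-23,0],"angular": [-0.079,-0.432,-0.353],"grip": 6},
  {"translation": [-3.6,-23,0],"angular": [-0.079,-0.432,-0.353],"grip": 6},
  {"translation": [-3.6,-23,0],"angular": [-0.079,-0.432,-0.353],"grip": 6},
  {"translation": [-3.6,-23,0],"angular": [-0.079,-0.432,-0.353],"grip": 6},
  {"translation": [-3.6,-23,0],"angular": [-0.079,-0.432,-0.353],"grip": 6},
])

```text
clock: 1.6
eef_pos: [0.4189, 0.0977, 0.2989]
eef_rot: [[-0.903, -0.077, 0.424], [-0.069, 0.997, 0.032], [-0.425, -0.0, -0.905]]
contact_force: [-0.1, -0.0, 0.6]
finger_gap: 0.638
grasp_force: 0.0
```

```bash
python3 - <<'E'
from h import *
from cell import *
s=state();print({k:np.round(v,3).tolist() for k,v in s.items() if k!='joint_torque'});print(inc(K+a*.1,RK,s=s))
E
```

```text
{'clock': 1.6, 'joints': [-53.469, -21.394, 16.975, 132.907, 25.932, 48.565, 43.881], 'qd': [9.888, -25.838, 23.461, 8.03, -2.7, 7.625, 34.165], 'eef_pos': [0.419, 0.098, 0.299], 'eef_rot': [[-0.903, -0.077, 0.424], [-0.069, 0.997, 0.032], [-0.425, -0.0, -0.905]], 'contact_force': [-0.061, -0.008, 0.586], 'torque': [-0.066, 0.406, 0.01], 'grasp_force': 0.0, 'finger_gap': 0.638}
([-2.78, -23.24, 7.81], [0.0015, 0.0025, 0.0034])
```

Call:
move_arm([
  {"translation": [-2.8,-15,7.8],"angular": [0,0,0],"grip": 6},
  {"translation": [-2.8,-19,7.8],"angular": [0,0,0],"grip": 6},
  {"translation": [-2.8,-23.2,7.8],"angular": [0,0,0],"grip": 6},
  {"translation": [-2.8,-23.2,7.8],"angular": [0,0,0],"grip": 6},
  {"translation": [-2.8,-23.2,7.8],"angular": [0,0,0],"grip": 6},
])

```text
clock: 2.1
eef_pos: [0.4953, -0.123, 0.2424]
eef_rot: [[-0.904, -0.072, 0.422], [-0.065, 0.997, 0.031], [-0.423, 0.001, -0.906]]
contact_force: [0.2, 2.2, -0.4]
finger_gap: 0.636
grasp_force: 0.0
```

```bash
python3 - <<'E'
from h import *
from cell import *
s=state();print({k:np.round(v,3).tolist() for k,v in s.items() if k!='joint_torque'});print(inc(K+a*.003,RK,s=s))
for n in("scene","top"):
    c=camera(n);pickle.dump(c,open(f"{n}1.pkl","wb"))
    im=cv2.resize(c["frame"][60:260,180:420] if n=="scene" else c["frame"][130:260,250:450],None,fx=2,fy=2,interpolation=2);print(im.shape)
    globals()[n]=im
w=max(scene.shape[1],top.shape[1]);pad=lambda i:cv2.copyMakeBorder(i,0,400-i.shape[0],0,400-min(400,i.shape[1]),0)
cv2.imwrite("pics/p1.png",np.hstack([pad(scene[:, :400]),pad(top)]))
E
```

```text
{'clock': 2.1, 'joints': [-58.176, -19.286, 59.808, 130.985, 23.017, 35.531, 81.917], 'qd': [-35.822, 2.849, 95.472, -15.159, -12.133, -14.303, 69.659], 'eef_pos': [0.495, -0.123, 0.242], 'eef_rot': [[-0.904, -0.072, 0.422], [-0.065, 0.997, 0.031], [-0.423, 0.001, -0.906]], 'contact_force': [0.243, 2.196, -0.423], 'torque': [0.077, 0.296, 0.012], 'grasp_force': 0.0, 'finger_gap': 0.636}
([0.19, -0.65, 9.87], [0.0006, 0.0007, -0.0013])
(400, 480, 3)
(260, 400, 3)
```

View pics/p1.png

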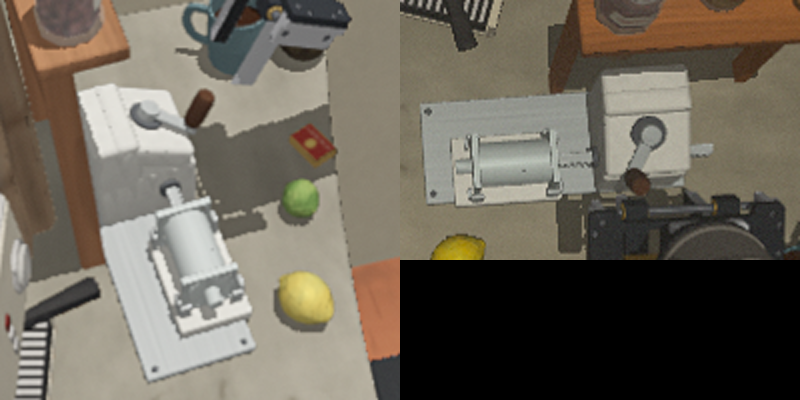

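The hand stands back from the knob along its axis, with the open fingers either side. Moving in.

Call:
move_arm([
  {"translation": [0.2,-0.6,2],"angular": [0,0,0],"grip": 6},
  {"translation": [0.2,-0.6,4],"angular": [0,0,0],"grip": 6},
  {"translation": [0.2,-0.6,5],"angular": [0,0,0],"grip": 6},
  {"translation": [0.2,-0.6,5],"angular": [0,0,0],"grip": 6},
  {"translation": [0.2,-0.6,5],"angular": [0,0,0],"grip": 6},
])

```text
clock: 2.7
eef_pos: [0.5149, -0.1245, 0.1967]
eef_rot: [[-0.904, -0.074, 0.421], [-0.066, 0.997, 0.033], [-0.423, 0.002, -0.906]]
contact_force: [-0.8, -0.3, 0.5]
finger_gap: 0.638
grasp_force: 0.0
```

```bash
python3 - <<'E'
from h import *
from cell import *
s=state();print({k:np.round(v,3).tolist() for k,v in s.items() if k!='joint_torque'});print(inc(K+a*.003,RK,s=s))
E
```

```text
{'clock': 2.7, 'joints': [-73.908, -16.395, 78.645, 132.257, 23.814, 27.938, 83.147], 'qd': [2.129, -0.092, 0.684, -0.187, -1.199, -0.075, 1.332], 'eef_pos': [0.515, -0.125, 0.197], 'eef_rot': [[-0.904, -0.074, 0.421], [-0.066, 0.997, 0.033], [-0.423, 0.002, -0.906]], 'contact_force': [-0.752, -0.271, 0.512], 'torque': [-0.03, 0.44, 0.052], 'grasp_force': 0.0, 'finger_gap': 0.638}
([0.01, -0.36, 4.92], [0.002, 0.0, -0.0])
```

The elbow has swivelled, putting joint 3 at its limit (78.6 of 78.77). I'll identify the arm's kinematics from the logged poses so I can choose a route that avoids this.

```bash
cat > kin.py <<'E'
import numpy as np
from scipy.spatial.transform import Rotation as Ro
from scipy.optimize import least_squares
import itertools
D=[([-82.19,24.448,4.232,92.052,-1.955,63.646,-3.844],[.19,.647,.227],[[-.959,.282,0],[.282,.959,-.001],[0,-.001,-1]]),
([-53.469,-21.394,16.975,132.907,25.932,48.565,43.881],[.419,.098,.299],[[-.903,-.077,.424],[-.069,.997,.032],[-.425,0,-.905]]),
([-58.176,-19.286,59.808,130.985,23.017,35.531,81.917],[.495,-.123,.242],[[-.904,-.072,.422],[-.065,.997,.031],[-.423,.001,-.906]]),
([-73.908,-16.395,78.645,132.257,23.814,27.938,83.147],[.515,-.125,.197],[[-.904,-.074,.421],[-.066,.997,.033],[-.423,.002,-.906]])]
ax='zyzyzyz'
def fk(q,sg,o,L=None):
    R=np.eye(3);p=np.zeros(3)
    for i in range(7):
        if L is not None:p=p+R@np.array([L[2*i],0,L[2*i+1]])
        R=R@Ro.from_euler(ax[i],sg[i]*q[i]+o[i],degrees=True).as_matrix()
    if L is not None:p=p+R@np.array([0,0,L[14]])
    return p,R
E
python3 - <<'E'
from kin import *
best=[]
for sg in itertools.product([1,-1],repeat=5):
    sg=[sg[0],1,sg[1],sg[2],sg[3],sg[4],1]
    for s7 in(1,-1):
        sg[6]=s7
        for a1 in(0,90,180,270):
          for a7 in (0,90,180,270):
            def f(x):
                o=[x[0],x[2],0,x[3],0,x[4],x[1]]
                return np.concatenate([(fk(q,sg,o)[1]-np.array(R)).ravel() for q,p,R in D])
            if a1==0 and a7==0 or True:
                e0=np.abs(f([a1,a7,0,0,0])).mean()
                best.append((e0,tuple(sg),a1,a7))
best.sort();print(best[:3])
out=[]
for e,sg,a1,a7 in best[:60]:
    def f(x):
        o=[x[0],x[2],0,x[3],0,x[4],x[1]]
        return np.concatenate([(fk(q,sg,o)[1]-np.array(R)).ravel() for q,p,R in D])
    r=least_squares(f,[a1,a7,0,0,0]);out.append((r.cost,sg,np.round(r.x,2).tolist()))
out.sort(key=lambda t:t[0])
for t in out[:4]:print(t)
E
```

```text
[(np.float64(0.00023296871679527256), (-1, 1, -1, 1, -1, 1, -1), 0, 90), (np.float64(0.06062521698010211), (1, 1, 1, 1, 1, 1, 1), 0, 270), (np.float64(0.12815994633630282), (-1, 1, -1, -1, -1, -1, -1), 270, 0)]
(np.float64(1.2493249220214514e-06), (-1, 1, -1, 1, 1, 1, -1), [359.95, 449.95, -0.02, 180.01, -180.0])
(np.float64(1.249324922021512e-06), (-1, 1, 1, 1, 1, 1, -1), [359.95, 89.95, 179.98, 0.01, -180.0])
(np.float64(1.2493249220218636e-06), (-1, 1, -1, 1, 1, 1, -1), [-0.05, 89.95, -0.02, 180.01, -180.0])
(np.float64(1.2493249220218766e-06), (-1, 1, -1, 1, -1, 1, -1), [-0.05, 89.95, -0.02, 0.01, 0.0])
```

```bash
cat >> kin.py <<'E'
SG=[-1,1,-1,1,-1,1,-1];O=[0,0,0,0,0,0,90]
def fitL():
    # unknowns: h, L1, e, e2, L2, w, Lt
    idx=[(1,),(5,),(6,),(10,),(9,),(12,),(14,)]
    idx=[1,5,6,10,9,12,14];A=[];b=[]
    for q,p,R in D:
        A.append(np.array([fk(q,SG,O,np.eye(15)[i])[0] for i in idx]).T);b.append(p)
    A=np.vstack(A);b=np.concatenate(b);x,_,rk,sv=np.linalg.lstsq(A,b,rcond=1e-3)
    L=np.zeros(15);L[idx]=x;return L,A@x-b,rk
lo=np.array([-163.25,-28.42,-70.27,12.13,-58.53,9.26,-156.51]);hi=np.array([163.25,122.38,78.77,141.07,238.53,117.41,156.51])
E
python3 - <<'E'
from kin import *
L,r,rk=fitL();print(np.round(L,4),np.round(r*1000,1),rk)
E
```

```text
[0.     0.3943 0.     0.     0.     0.6401 0.0216 0.     0.     0.5393
 0.0274 0.     0.0779 0.     0.4826] [-64.6  17.6  -6.   -1.3  -9.6  11.   -0.9  15.4   0.1  -0.3   9.2  -5.1] 7
```

Call:
move_arm([
  {"translation": [0,0.5,-5],"angular": [0,0,0],"grip": 6},
  {"translation": [0,0.6,-10],"angular": [0,0,0],"grip": 6},
])

```text
clock: 2.9
eef_pos: [0.4952, -0.123, 0.2391]
eef_rot: [[-0.905, -0.073, 0.418], [-0.063, 0.997, 0.037], [-0.42, 0.007, -0.907]]
contact_force: [0.4, 0.2, -1.4]
finger_gap: 0.639
grasp_force: 0.0
```

```bash
cat > rec.py <<'E'
from cell import *
import json
s=state();open("log.txt","a").write(json.dumps([list(map(float,s["joints"])),list(map(float,s["eef_pos"])),[list(map(float,r)) for r in s["eef_rot"]]])+"\n")
print([round(float(v),1) for v in s["joints"]],[round(float(v),3) for v in s["eef_pos"]])
E
python3 rec.py
```

```text
[-58.5, -18.8, 60.8, 131.0, 21.8, 35.1, 83.2] [0.495, -0.123, 0.239]
```

Call:
move_arm([
  {"translation": [0,4,-2],"angular": [0,0.1,0.1],"grip": 6},
  {"translation": [0,8,-2],"angular": [0,0.2,0.2],"grip": 6},
  {"translation": [0,12,-2],"angular": [0,0.3,0.3],"grip": 6},
])

```text
clock: 3.2
eef_pos: [0.4786, -0.0037, 0.2591]
eef_rot: [[-0.967, 0.219, 0.133], [0.229, 0.971, 0.065], [-0.115, 0.093, -0.989]]
contact_force: [-0.6, -1.7, -0.7]
finger_gap: 0.64
grasp_force: 0.0
```

```bash
python3 rec.py
```

```text
[-62.4, -5.5, 55.7, 121.6, 2.2, 53.6, 69.3] [0.479, -0.004, 0.259]
```

Call:
move_arm([
  {"translation": [-2,5,-2],"angular": [0,0.1,0.1],"grip": 6},
  {"translation": [-4,10,-2],"angular": [0,0.1,0.2],"grip": 6},
  {"translation": [-6,14,-2],"angular": [0,0.1,0.3],"grip": 6},
])

```text
clock: 3.5
eef_pos: [0.5543, 0.1035, 0.2948]
eef_rot: [[-0.867, 0.496, 0.042], [0.498, 0.862, 0.099], [0.013, 0.106, -0.994]]
contact_force: [-0.5, -0.4, 1.1]
finger_gap: 0.643
grasp_force: 0.0
```

```bash
python3 rec.py; cat >> kin.py <<'E'
import json
for l in open("log.txt"):D.append(tuple(json.loads(l)))
def fk3(q,L=None):
    R=np.eye(3);p=np.zeros(3)
    for i in range(7):
        if L is not None:p=p+R@L[3*i:3*i+3]
        R=R@Ro.from_euler(ax[i],SG[i]*q[i]+O[i],degrees=True).as_matrix()
    return (p+R@L[21:24]),R
def fit3(drop=(0,1,19,18,21,22)):
    idx=[1,2,3,4,9,10,11,15,16,17,18,19,23] # y,z offsets etc
    idx=[2,3,4,10,11,9,15,17,18,19,23]
    A=np.vstack([np.array([fk3(q,np.eye(24)[i])[0] for i in idx]).T for q,p,R in D]);b=np.concatenate([p for q,p,R in D])
    x=np.linalg.solve(A.T@A+1e-7*np.eye(len(idx)),A.T@b);L=np.zeros(24);L[idx]=x;return L,A@x-b
E
python3 - <<'E'
from kin import *
L,r=fit3();print(np.round(L.reshape(8,3),4),np.round(r*1000,1))
for q,p,R in D:print(np.abs(fk3(q,L)[1]-R).max().round(4))
E
```

```text
[-63.7, 13.6, 59.3, 106.6, -19.0, 64.6, 62.6] [0.554, 0.103, 0.295]
[[ 0.000e+00  0.000e+00  2.850e-01]
 [-4.000e-04 -2.780e-02  0.000e+00]
 [ 0.000e+00  0.000e+00  0.000e+00]
 [-2.000e-04 -3.580e-02  5.544e-01]
 [ 0.000e+00  0.000e+00  0.000e+00]
 [ 6.000e-04  0.000e+00  4.943e-01]
 [-1.000e-04 -3.000e-04  0.000e+00]
 [ 0.000e+00  0.000e+00  3.436e-01]] [-0.1  0.1 -0.1 -0.1 -0.2 -0.   0.3 -0.   0.4 -0.2  0.3 -0.3 -0.  -0.
  0.  -0.1 -0.1 -0.  -0.  -0.2  0. ]
0.0004
0.0005
0.0005
0.0004
0.0
0.0
0.0
```

The kinematic model is exact to 0.4 mm. Next I check whether a minimum-norm tracker reproduces the arm's behaviour, and which posture suits the winding.

```bash
cat >> kin.py <<'E'
L,_=fit3()
def fk_(q):return fk3(q,L)
def err(q,P,R):
    p,r=fk_(q);return np.concatenate([np.array(P)-p,Ro.from_matrix(np.array(R)@r.T).as_rotvec()])
def jac(q):
    p,r=fk_(q);J=np.zeros((6,7))
    for i in range(7):
        d=np.array(q,float);d[i]+=.01;p2,r2=fk_(d)
        J[:3,i]=(p2-p)/.01;J[3:,i]=Ro.from_matrix(r2@r.T).as_rotvec()/.01
    return J
def go(q,P,R,n=10):
    q=np.array(q,float);p0,r0=fk_(q);rv=Ro.from_matrix(r0.T@np.array(R)).as_rotvec()
    for k in range(1,n+1):
        T=p0+(np.array(P)-p0)*k/n,r0@Ro.from_rotvec(rv*k/n).as_matrix()
        free=np.ones(7,bool)
        for _ in range(4):
            J=jac(q);J[:,~free]=0
            dq=np.linalg.pinv(J,rcond=1e-3)@err(q,*T);qn=q+dq
            free&=(qn>lo+.05)&(qn<hi-.05);q=np.clip(qn,lo+.1,hi-.1)
    return q
E
python3 - <<'E'
from kin import *
from h import K,RK,a
for i,j in((1,2),(2,3),(4,5),(5,6)):
    print(np.round(go(D[i][0],D[j][1],D[j][2]),1),np.round(D[j][0],1))
# good postures on the winding circle for various yaws
H=K-RK@np.array([.05*np.cos(.47),.05*np.sin(.47),0])
print("hub",H.round(4))
mid=(lo+hi)/2;rg=(hi-lo)/2
for yaw in(-60,-30,0,30,60,120,150,180,210):
    R=RK@Ro.from_euler('z',yaw,degrees=True).as_matrix();b=(9,)
    for q1 in(-80,-60,-40,-20,0,20,40):
        q=np.array([q1,0,0,110,0,50,90. if abs(yaw)<100 else -90]);
        r=least_squares(lambda q:np.concatenate([err(q,H,R)*100,.02*((q-mid)/rg)**3]),q,bounds=(lo+1,hi-1))
        e=np.linalg.norm(err(r.x,H,R));m=np.max(np.abs((r.x-mid)/rg))
        if e<1e-2 and m<b[0]:b=(m,r.x)
    print(yaw,round(b[0],3),np.round(b[1],0) if len(b)>1 else "")
E
```

```text
[-59.4 -20.3  60.3 131.1  24.8  36.1  80.2] [-58.2 -19.3  59.8 131.   23.   35.5  81.9]
[-73.9 -16.4  78.7 132.2  23.7  28.   83.3] [-73.9 -16.4  78.6 132.3  23.8  27.9  83.1]
[-64.8  -6.1  57.7 121.6   3.   53.6  68.6] [-62.4  -5.5  55.7 121.6   2.2  53.6  69.3]
[-61.7  12.8  56.4 106.5 -17.8  64.3  61.4] [-63.7  13.6  59.3 106.6 -19.   64.6  62.6]
hub [ 0.5789 -0.146   0.1682]
-60 0.917 [ 61.  19. -56. 121.  25.  25. 144.]
-30 0.771 [ 55.  17. -48. 121.  16.  23. 121.]
0 0.752 [ 49.  15. -42. 122.  11.  23.  96.]
30 0.757 [ 46.  15. -39. 122.   8.  22.  68.]
60 0.758 [ 46.  15. -38. 122.   7.  22.  39.]
120 0.758 [ 46.  15. -38. 122.   7.  22. -21.]
150 0.759 [ 46.  15. -38. 122.   7.  22. -51.]
180 0.761 [ 44.  14. -36. 122.   5.  22. -80.]
210 0.768 [  36.   13.  -27.  122.   -1.   22. -104.]
```

```bash
cat > plan.py <<'E'
from kin import *
from h import K,RK,a
import time
rng=np.random.default_rng(1);H=K-RK@np.array([.05*np.cos(.47),.05*np.sin(.47),0])
down=np.diag([-1.,1,-1])
Rz=lambda d:Ro.from_euler('z',d,degrees=True).as_matrix()
mid=(lo+hi)/2;rg=(hi-lo)/2
def elbowok(q):
    return True
def run(q,W,n=8):
    m=0;qs=[]
    for P,R in W:
        q=go(q,P,R,n);e=np.linalg.norm(err(q,P,R));m=max(m,np.max(np.abs((q-mid)/rg)));qs.append(q)
        if e>.01 or m>.985:return None
    return m,q,qs
if __name__=="__main__":
    q0=np.array(D[-1][0]);t=time.time();res=[]
    while time.time()-t<300:
        k=rng.integers(1,4);W=[];d=[]
        for _ in range(k):
            P=[rng.uniform(.42,.65),rng.uniform(.1,.5),rng.uniform(.28,.55)];y=rng.uniform(-150,150);ti=rng.uniform(-25,25);tx=rng.uniform(-25,25)
            W.append((np.array(P),Rz(y)@down@Ro.from_euler('xy',[tx,ti],degrees=True).as_matrix()));d.append(np.round([*P,y,tx,ti],2).tolist())
        fy=rng.choice([-20,0,20,180]);R=RK@Rz(fy)
        W+= [(K+.15*a+[-.03,.1,.03],R),(K+.1*a,R)]
        r=run(q0,W,5)
        if r:
            res.append((np.max(np.abs((r[1]-mid)/rg)),fy,d,r[1].round(0).tolist()))
    res.sort(key=lambda x:x[0]);print(len(res))
    for x in res[:6]:print(x)
E
python3 plan.py
```

```text
352
(np.float64(0.8174566857580627), np.int64(180), [[0.64, 0.12, 0.31, -12.7, 5.8, 13.75]], [-3.0, -4.0, 15.0, 129.0, -11.0, 31.0, -66.0])
(np.float64(0.8183564319475032), np.int64(180), [[0.54, 0.14, 0.51, 1.6, -24.06, 5.6]], [-5.0, -4.0, 16.0, 129.0, -11.0, 31.0, -66.0])
(np.float64(0.8189085375149405), np.int64(180), [[0.61, 0.41, 0.3, -43.91, 15.26, 23.28]], [-6.0, -4.0, 17.0, 129.0, -10.0, 31.0, -66.0])
(np.float64(0.8215860501825242), np.int64(180), [[0.63, 0.48, 0.3, -74.33, 16.16, 16.47]], [-9.0, -5.0, 21.0, 130.0, -10.0, 31.0, -67.0])
(np.float64(0.8236976283698417), np.int64(180), [[0.45, 0.14, 0.37, -50.51, -15.52, 23.35]], [-13.0, -5.0, 24.0, 130.0, -9.0, 31.0, -68.0])
(np.float64(0.8237803761136482), np.int64(180), [[0.55, 0.42, 0.36, 57.0, -18.98, 11.97], [0.44, 0.11, 0.33, 66.97, -22.64, 12.56], [0.48, 0.12, 0.51, -22.95, -11.87, 0.87]], [-13.0, -5.0, 24.0, 130.0, -9.0, 31.0, -68.0])
```

A half turn of the hand brings joint 3 back to about 15°. I'll simulate that route plus three turns of winding.

```bash
python3 - <<'E'
from plan import *
q0=np.array(D[-1][0])
for f in(150,180,210):
    RF=RK@Rz(f);r=run(q0,[(np.array([.5,.1,.33]),RK@Rz(100)),(K+.15*a+[-.03,.08,.03],RF),(K+.1*a,RF)],12)
    if not r:print(f,"no");continue
    q=go(r[1],K+.003*a,RF,8);print(f,[x.round(0).tolist() for x in r[2]],q.round(0))
    M=[];
    for k in range(1,19*3):
        ph=.47-np.radians(20*k);q=go(q,H+RK@np.array([.05*np.cos(ph),.05*np.sin(ph),0])+.003*a,RF,1);M.append(q)
    M=np.array(M);print("min",M.min(0).round(0),"max",M.max(0).round(0),"maxstep",np.abs(np.diff(M,axis=0)).max(0).round(1))
from h import inc
p0,R0=D[-1][1],np.array(D[-1][2]);RF=RK@Rz(180);A=np.array([.5,.1,.33]);RA=RK@Rz(100)
print(inc(A,RA,np.array(p0),R0));print(inc(K+.15*a+[-.03,.08,.03],RF,A,RA))
E
```

```text
150 [[-62.0, -15.0, 31.0, 124.0, 25.0, 49.0, -49.0], [-44.0, -26.0, 31.0, 130.0, 22.0, 48.0, -80.0], [-55.0, -17.0, 59.0, 131.0, 18.0, 34.0, -62.0]] [-81. -28.  79. 134.  47.  34. -88.]
min [-87. -28.  79. 125.  40.  34. -94.] max [-75. -28.  79. 134.  50.  41. -77.] maxstep [2.3 0.  0.  1.7 2.  1.3 3.7]
180 [[-62.0, -15.0, 31.0, 124.0, 25.0, 49.0, -49.0], [-37.0, -23.0, 27.0, 130.0, 18.0, 47.0, -105.0], [-48.0, -13.0, 54.0, 131.0, 9.0, 32.0, -84.0]] [-46.  17.  66. 132. -58.  28. -20.]
min [-50.  15.  59. 120. -58.  27. -31.] max [-31.  23.  66. 132. -53.  37. -15.] maxstep [4.4 1.4 2.4 2.2 1.3 1.9 3.2]
210 [[-62.0, -15.0, 31.0, 124.0, 25.0, 49.0, -49.0], [-31.0, -21.0, 22.0, 130.0, 14.0, 45.0, -131.0], [-39.0, -9.0, 48.0, 131.0, 2.0, 31.0, -108.0]] [-35.  12.  52. 132. -47.  23. -61.]
min [-43.  12.  49. 119. -52.  23. -70.] max [-24.  19.  56. 132. -43.  33. -51.] maxstep [3.8 1.3 1.5 2.2 2.  1.8 3.9]
([4.58, -2.61, -3.77], [-0.3371, -0.2502, 1.1141])
([-15.59, -4.05, -1.51], [0.0, 0.0, 1.3963])
```

```bash
cat > s2.py <<'E'
from plan import *
from multiprocessing import Pool
q0=np.array(D[-1][0])
def job(seed):
    rng=np.random.default_rng(seed);t=time.time();out=[]
    while time.time()-t<200:
        k=rng.integers(1,4);W=[];d=[];ps=34
        for _ in range(k):
            P=np.array([rng.uniform(.42,.68),rng.uniform(.1,.5),rng.uniform(.28,.5)]);ps=ps+rng.uniform(-140,140);tl=rng.choice([0,0,-25])
            W.append((P,RK@Ro.from_euler('y',tl,degrees=True).as_matrix()@Rz(ps)));d.append(np.round([*P,ps,tl],2).tolist())
        f=min([-180,-150,0,30,150,180,210,-30],key=lambda f:abs(f-ps)+rng.uniform(0,60))
        if abs(f-ps)>150:continue
        R=RK@Rz(f);W+=[(K+.15*a+[-.03,.08,.03],R),(K+.1*a,R),(K+.003*a,R)]
        r=run(q0,W,10)
        if r:out.append((np.max(np.abs((r[1]-mid)/rg)[[0,1,2,4,5,6]]),r[0],int(f),d,r[1].round(0).tolist()))
    return out
if __name__=="__main__":
    with Pool(8) as p:res=sum(p.map(job,range(8)),[])
    res.sort(key=lambda x:x[0]);print(len(res))
    for x in res[:6]:print(x)
E
nproc; OMP_NUM_THREADS=1 python3 s2.py
```

```text
4
103
(np.float64(0.8138175772367778), np.float64(0.9550052304968774), 30, [[0.54, 0.26, 0.39, 154.93, -25.0], [0.56, 0.43, 0.3, 100.27, -25.0], [0.58, 0.26, 0.35, 88.57, 0.0]], [-10.0, 9.0, 23.0, 131.0, -31.0, 19.0, 103.0])
(np.float64(0.8139702565799714), np.float64(0.950346977813466), 30, [[0.61, 0.34, 0.46, 88.0, 0.0]], [55.0, 14.0, -49.0, 128.0, 14.0, 19.0, 61.0])
(np.float64(0.8152115535859761), np.float64(0.8933982077620103), 30, [[0.64, 0.47, 0.33, 69.17, 0.0]], [55.0, 14.0, -48.0, 128.0, 13.0, 19.0, 62.0])
(np.float64(0.8163501843689583), np.float64(0.9662458517756274), 150, [[0.45, 0.22, 0.39, 131.85, -25.0], [0.67, 0.38, 0.33, 144.44, -25.0]], [-7.0, 8.0, 19.0, 131.0, -29.0, 19.0, -19.0])
(np.float64(0.8179973048280541), np.float64(0.9454360733021904), 150, [[0.45, 0.18, 0.43, 134.14, -25.0], [0.56, 0.38, 0.41, 123.73, 0.0], [0.59, 0.38, 0.46, 140.83, 0.0]], [-11.0, 9.0, 24.0, 131.0, -31.0, 20.0, -16.0])
(np.float64(0.8182758667157037), np.float64(0.8898448908158262), 150, [[0.58, 0.12, 0.31, 120.96, -25.0], [0.68, 0.35, 0.34, 158.74, 0.0]], [-5.0, 8.0, 17.0, 131.0, -28.0, 19.0, -20.0])
```

```bash
cat > circ.py <<'E'
from plan import *
def circ(q,RF,turns=3):
    M=[]
    for k in range(1,18*turns):
        ph=.47-np.radians(20*k);q=go(q,H+RK@np.array([.05*np.cos(ph),.05*np.sin(ph),0])+.003*a,RF,1);M.append(q)
    M=np.array(M);return M.min(0).round(0),M.max(0).round(0),np.abs(np.diff(M,axis=0)).max(0).round(1)
def trial(q0,W,f):
    RF=RK@Rz(f);r=run(q0,W+[(K+.15*a+[-.03,.08,.03],RF),(K+.1*a,RF),(K+.003*a,RF)],14)
    if not r:return None
    return r[0].round(3),[x.round(0).tolist() for x in r[2]],circ(r[1],RF)
E
python3 - <<'E'
from circ import *
q0=np.array(D[-1][0]);V=Ro.from_euler('y',-25,degrees=True).as_matrix()
for B in([.68,.35,.34],[.62,.38,.34],[.62,.42,.34]):
  for pb in (159,):
    for f in(150,180):
      r=trial(q0,[(np.array([.58,.12,.31]),RK@V@Rz(121)),(np.array(B),RK@Rz(pb))],f);print(B,f);print(*r if r else "no",sep="\n")
for f in (0,30):
  r=trial(q0,[(np.array([.62,.45,.33]),RK@Rz(69))],f);print(f);print(*r if r else "no",sep="\n")
E
```

```text
[0.68, 0.35, 0.34] 150
0.892
[[-20.0, -6.0, -8.0, 134.0, 76.0, 18.0, -123.0], [-28.0, 18.0, -13.0, 91.0, 23.0, 53.0, -116.0], [-9.0, -17.0, 7.0, 129.0, 2.0, 43.0, -59.0], [-11.0, -5.0, 22.0, 130.0, -9.0, 31.0, -38.0], [-9.0, 8.0, 21.0, 131.0, -30.0, 19.0, -18.0]]
(array([-18.,   8.,  20., 118., -37.,  19., -29.]), array([  0.,  14.,  26., 131., -24.,  28.,  -6.]), array([3.2, 1. , 0.9, 2.2, 2.8, 1.5, 4.8]))
[0.68, 0.35, 0.34] 180
0.892
[[-20.0, -6.0, -8.0, 134.0, 76.0, 18.0, -123.0], [-28.0, 18.0, -13.0, 91.0, 23.0, 53.0, -116.0], [-9.0, -17.0, 7.0, 129.0, 2.0, 43.0, -89.0], [-11.0, -5.0, 22.0, 130.0, -9.0, 31.0, -67.0], [-8.0, 8.0, 20.0, 131.0, -30.0, 19.0, -48.0]]
(array([-18.,   8.,  19., 118., -36.,  19., -59.]), array([  0.,  14.,  26., 131., -23.,  28., -36.]), array([3.2, 1. , 0.9, 2.2, 2.9, 1.5, 4.8]))
[0.62, 0.38, 0.34] 150
0.892
[[-20.0, -6.0, -8.0, 134.0, 76.0, 18.0, -123.0], [-31.0, 15.0, -16.0, 95.0, 26.0, 54.0, -123.0], [-13.0, -18.0, 10.0, 129.0, 4.0, 43.0, -61.0], [-15.0, -5.0, 26.0, 130.0, -8.0, 31.0, -38.0], [-12.0, 9.0, 25.0, 131.0, -32.0, 20.0, -16.0]]
(array([-22
[... 687 characters left out ...]
0, 9.0, 129.0, 3.0, 43.0, -61.0], [-15.0, -5.0, 26.0, 130.0, -8.0, 31.0, -38.0], [-12.0, 9.0, 24.0, 131.0, -32.0, 20.0, -16.0]]
(array([-21.,   9.,  23., 119., -38.,  20., -27.]), array([ -3.,  15.,  30., 131., -26.,  28.,  -4.]), array([3.2, 1. , 1. , 2.2, 2.8, 1.5, 4.7]))
[0.62, 0.42, 0.34] 180
0.892
[[-20.0, -6.0, -8.0, 134.0, 76.0, 18.0, -123.0], [-33.0, 18.0, -17.0, 92.0, 27.0, 56.0, -126.0], [-12.0, -18.0, 9.0, 129.0, 3.0, 43.0, -90.0], [-14.0, -5.0, 25.0, 130.0, -8.0, 31.0, -68.0], [-11.0, 9.0, 24.0, 131.0, -31.0, 20.0, -47.0]]
(array([-20.,   8.,  22., 119., -38.,  20., -57.]), array([ -2.,  14.,  29., 131., -25.,  28., -34.]), array([3.2, 1. , 1. , 2.2, 2.8, 1.5, 4.7]))
0
n
o
30
n
o
```

```bash
cat > rel.py <<'E'
# usage: rel(P,R): increments from state now, rows
from h import *
from cell import *
def rel(P,R):
    s=state();t,w=inc(P,R,s=s);print("inc",t,w,"rows",round(max(np.linalg.norm(t)/5,np.degrees(np.linalg.norm(w))/8.59),1))
E
python3 - <<'E'
from rel import *
from circ import Rz,Ro
V=Ro.from_euler('y',-25,degrees=True).as_matrix()
rel([.58,.12,.31],RK@V@Rz(121))
A=(np.array([.58,.12,.31]),RK@V@Rz(121));B=(np.array([.62,.38,.34]),RK@Rz(159))
print(inc(*B,*A)); RF=RK@Rz(180);C=(K+.15*a+[-.03,.08,.03],RF);print(inc(*C,*B))
E
```

```text
inc [-1.39, 2.87, -1.24] [-0.8559, -0.2886, 1.3819] rows 11.0
([25.11, -7.99, 2.58], [0.2856, -0.3404, 0.6525])
([-33.45, 31.83, -6.52], [-0.0, 0.0, 0.3665])
```

Call:
move_arm([
  {"translation": [-1.4,2.9,-1.2],"angular": [-0.385,-0.13,0.622],"grip": 6},
  {"translation": [-1.4,2.9,-1.2],"angular": [-0.385,-0.13,0.622],"grip": 6},
  {"translation": [-1.4,2.9,-1.2],"angular": [-0.385,-0.13,0.622],"grip": 6},
  {"translation": [-1.4,2.9,-1.2],"angular": [-0.385,-0.13,0.622],"grip": 6},
  {"translation": [-1.4,2.9,-1.2],"angular": [-0.385,-0.13,0.622],"grip": 6},
])

```text
clock: 4.0
eef_pos: [0.5782, 0.1172, 0.308]
eef_rot: [[-0.44, 0.817, 0.372], [0.896, 0.373, 0.24], [0.058, 0.439, -0.897]]
contact_force: [0.6, -1.3, -0.5]
finger_gap: 0.64
grasp_force: 0.0
```

```bash
python3 rec.py
```

```text
[-77.6, -5.2, 63.7, 118.5, -6.4, 39.1, 16.5] [0.578, 0.117, 0.308]
```

Call:
move_arm([
  {"translation": [0,0,0],"angular": [-0.385,-0.13,0.622],"grip": 6},
  {"translation": [0,0,0],"angular": [-0.385,-0.13,0.622],"grip": 6},
  {"translation": [0,0,0],"angular": [-0.385,-0.13,0.622],"grip": 6},
  {"translation": [0,0,0],"angular": [-0.385,-0.13,0.622],"grip": 6},
  {"translation": [0,0,0],"angular": [-0.385,-0.13,0.622],"grip": 6},
])

```text
clock: 4.5
eef_pos: [0.5789, 0.1149, 0.3086]
eef_rot: [[-0.006, 0.777, 0.629], [0.977, -0.131, 0.171], [0.215, 0.615, -0.758]]
contact_force: [1.4, -0.8, 0.5]
finger_gap: 0.641
grasp_force: 0.0
```

```bash
python3 rec.py;  python3 - <<'E'
from rel import *
from circ import *
q=D[-1][0];V=Ro.from_euler('y',-25,degrees=True).as_matrix()
A=(np.array([.58,.12,.31]),RK@V@Rz(121));B=(np.array([.62,.38,.34]),RK@Rz(159))
rel(*A);rel(*B)
print(trial(q,[B],180));print(trial(q,[A,B],180))
E
```

```text
[-50.3, -8.8, 28.9, 129.6, 23.6, 18.7, -43.9] [0.579, 0.115, 0.309]
inc [0.52, 0.1, 0.05] [-0.2058, -0.0556, 0.3395] rows 2.7
inc [26.53, 1.66, 4.74] [0.1283, -0.277, 1.0238] rows 7.1
None
(np.float64(0.899), [[-30.0, -6.0, 1.0, 135.0, 77.0, 19.0, -123.0], [-40.0, 14.0, -5.0, 96.0, 22.0, 52.0, -120.0], [-23.0, -20.0, 17.0, 130.0, 9.0, 44.0, -96.0], [-28.0, -7.0, 38.0, 130.0, -4.0, 31.0, -72.0], [-24.0, 9.0, 38.0, 132.0, -38.0, 21.0, -39.0]], (array([-33.,  10.,  36., 119., -45.,  21., -49.]), array([-14.,  16.,  43., 132., -33.,  30., -27.]), array([3.5, 1.2, 1.2, 2.2, 2.5, 1.6, 4.5])))
```

Call:
move_arm([
  {"translation": [0.5,0.1,0],"angular": [-0.206,-0.056,0.34],"grip": 6},
  {"translation": [0.5,0.1,0],"angular": [-0.206,-0.056,0.34],"grip": 6},
  {"translation": [0.5,0.1,0],"angular": [-0.206,-0.056,0.34],"grip": 6},
  {"translation": [0.5,0.1,0],"angular": [-0.206,-0.056,0.34],"grip": 6},
  {"translation": [0.5,0.1,0],"angular": [-0.206,-0.056,0.34],"grip": 6},
])

```text
clock: 5.0
eef_pos: [0.5796, 0.1151, 0.3086]
eef_rot: [[0.222, 0.643, 0.733], [0.916, -0.396, 0.071], [0.335, 0.655, -0.677]]
contact_force: [-0.5, -0.2, 0.7]
finger_gap: 0.634
grasp_force: 0.0
```

```bash
python3 rec.py;  python3 - <<'E'
from rel import *
from circ import *
q=D[-1][0]
B=(np.array([.62,.38,.34]),RK@Rz(159))
rel(*B)
print(trial(q,[B],180))
E
```

```text
[-32.4, -6.9, 5.6, 133.3, 64.0, 17.8, -104.3] [0.58, 0.115, 0.309]
inc [26.2, -5.83, 2.7] [0.2571, -0.307, 0.7403] rows 5.6
(np.float64(0.894), [[-43.0, 14.0, -1.0, 96.0, 20.0, 52.0, -119.0], [-27.0, -20.0, 20.0, 130.0, 11.0, 45.0, -99.0], [-33.0, -8.0, 43.0, 130.0, -1.0, 31.0, -75.0], [-29.0, 10.0, 44.0, 132.0, -42.0, 22.0, -36.0]], (array([-38.,  10.,  42., 119., -48.,  22., -45.]), array([-18.,  17.,  49., 132., -37.,  32., -25.]), array([3.6, 1.2, 1.3, 2.2, 2.3, 1.7, 4.3])))
```

```bash
python3 - <<'E'
from circ import *
q=D[-1][0];p,R=np.array(D[-1][1]),np.array(D[-1][2])
B=(np.array([.62,.38,.34]),RK@Rz(159))
for k in(.5,1,1.5):
    A=(p,R@Ro.from_rotvec(k*np.array([-.1,-.03,.17])).as_matrix());r=trial(q,[A,B],180);print(k,*(r if r else ['no']))
from h import inc
A=(p,R@Ro.from_rotvec(1*np.array([-.1,-.03,.17])).as_matrix());print(inc(*B,*A))
E
```

```text
0.5 0.896 [[-32.0, -6.0, 3.0, 134.0, 75.0, 21.0, -122.0], [-41.0, 14.0, -4.0, 96.0, 21.0, 52.0, -120.0], [-24.0, -20.0, 18.0, 130.0, 10.0, 44.0, -97.0], [-30.0, -7.0, 40.0, 130.0, -3.0, 31.0, -73.0], [-26.0, 10.0, 40.0, 132.0, -40.0, 21.0, -38.0]] (array([-35.,  10.,  38., 119., -46.,  21., -48.]), array([-15.,  17.,  46., 132., -35.,  31., -26.]), array([3.5, 1.2, 1.3, 2.2, 2.4, 1.7, 4.4]))
1 0.91 [[-32.0, -6.0, 1.0, 135.0, 82.0, 25.0, -135.0], [-40.0, 14.0, -5.0, 96.0, 22.0, 52.0, -120.0], [-22.0, -20.0, 17.0, 130.0, 9.0, 44.0, -96.0], [-28.0, -7.0, 38.0, 130.0, -4.0, 31.0, -72.0], [-23.0, 9.0, 38.0, 132.0, -38.0, 21.0, -40.0]] (array([-33.,   9.,  36., 119., -45.,  21., -49.]), array([-13.,  16.,  43., 132., -33.,  30., -28.]), array([3.4, 1.2, 1.2, 2.2, 2.5, 1.6, 4.5]))
1.5 0.934 [[-33.0, -5.0, -1.0, 136.0, 86.0, 29.0, -146.0], [-39.0, 14.0, -7.0, 96.0, 22.0, 53.0, -120.0], [-21.0, -19.0, 16.0, 130.0, 8.0, 44.0, -95.0], [-26.0, -7.0, 36.0, 130.0, -5.0, 31.0, -72.0], [-22.0, 9.0, 36.0, 131.0, -37.0, 21.0, -41.0]] (array([-31.,   9.,  34., 119., -44.,  21., -51.]), array([-12.,  16.,  42., 132., -32.,  30., -28.]), array([3.4, 1.1, 1.2, 2.2, 2.6, 1.6, 4.5]))
([24.88, -10.38, 1.12], [0.3322, -0.3335, 0.5536])
```

Little gain, so I go straight to B and then to the approach.

Call:
move_arm([
  {"translation": [26.2,-5.8,2.7],"angular": [0.257,-0.307,0.74],"grip": 6},
  {"translation": [26.2,-5.8,2.7],"angular": [0.257,-0.307,0.74],"grip": 6},
  {"translation": [26.2,-5.8,2.7],"angular": [0.257,-0.307,0.74],"grip": 6},
  {"translation": [26.2,-5.8,2.7],"angular": [0.257,-0.307,0.74],"grip": 6},
  {"translation": [26.2,-5.8,2.7],"angular": [0.257,-0.307,0.74],"grip": 6},
])

```text
clock: 5.5
eef_pos: [0.6157, 0.3638, 0.3375]
eef_rot: [[0.772, 0.445, 0.455], [0.489, -0.872, 0.022], [0.407, 0.205, -0.89]]
contact_force: [0.5, -1.3, 0.8]
finger_gap: 0.637
grasp_force: 0.0
```

```bash
python3 rec.py;  python3 - <<'E'
from rel import *
from circ import *
rel(K+.15*a+[-.03,.08,.03],RK@Rz(180))
E
```

```text
[-43.4, 12.4, -0.8, 99.2, 23.5, 49.8, -116.9] [0.616, 0.364, 0.338]
inc [-34.46, 28.06, -6.78] [0.0187, -0.0335, 0.4461] rows 9.0
```

Call:
move_arm([
  {"translation": [-17.2,14,-3.4],"angular": [0.01,-0.017,0.223],"grip": 6},
  {"translation": [-17.2,14,-3.4],"angular": [0.01,-0.017,0.223],"grip": 6},
  {"translation": [-17.2,14,-3.4],"angular": [0.01,-0.017,0.223],"grip": 6},
  {"translation": [-17.2,14,-3.4],"angular": [0.01,-0.017,0.223],"grip": 6},
  {"translation": [-17.2,14,-3.4],"angular": [0.01,-0.017,0.223],"grip": 6},
])

```text
clock: 6.0
eef_pos: [0.5296, 0.1498, 0.3263]
eef_rot: [[0.857, 0.267, 0.44], [0.286, -0.958, 0.022], [0.428, 0.107, -0.898]]
contact_force: [-0.4, 0.2, 0.6]
finger_gap: 0.638
grasp_force: 0.0
```

```bash
python3 rec.py;  python3 - <<'E'
from rel import *
from circ import *
rel(K+.15*a+[-.03,.08,.03],RK@Rz(180))
print(trial(D[-1][0],[],180))
E
```

```text
[-35.4, -5.7, 5.2, 119.7, 17.7, 43.7, -113.6] [0.53, 0.15, 0.326]
inc [-13.58, 16.83, -3.25] [0.0122, -0.019, 0.2249] rows 4.4
(np.float64(0.898), [[-28.0, -21.0, 21.0, 130.0, 12.0, 45.0, -99.0], [-35.0, -8.0, 44.0, 131.0, -0.0, 31.0, -76.0], [-30.0, 10.0, 46.0, 132.0, -43.0, 22.0, -35.0]], (array([-39.,  11.,  43., 119., -49.,  22., -44.]), array([-20.,  18.,  51., 132., -39.,  32., -24.]), array([3.6, 1.3, 1.4, 2.2, 2.3, 1.7, 4.2])))
```

Call:
move_arm([
  {"translation": [-13.6,16.8,-3.2],"angular": [0.012,-0.019,0.225],"grip": 6},
  {"translation": [-13.6,16.8,-3.2],"angular": [0.012,-0.019,0.225],"grip": 6},
  {"translation": [-13.6,16.8,-3.2],"angular": [0.012,-0.019,0.225],"grip": 6},
  {"translation": [-13.6,16.8,-3.2],"angular": [0.012,-0.019,0.225],"grip": 6},
  {"translation": [-13.6,16.8,-3.2],"angular": [0.012,-0.019,0.225],"grip": 6},
])

```text
clock: 6.5
eef_pos: [0.4439, -0.0507, 0.3148]
eef_rot: [[0.904, 0.072, 0.422], [0.065, -0.997, 0.032], [0.424, -0.002, -0.906]]
contact_force: [0.6, 1.1, 0.2]
finger_gap: 0.638
grasp_force: 0.0
```

```bash
python3 rec.py;  python3 - <<'E'
from rel import *
from circ import *
rel(K+.08*a,RK@Rz(180))
E
```

```text
[-28.1, -20.7, 20.7, 130.1, 11.8, 44.8, -99.5] [0.444, -0.051, 0.315]
inc [0.92, 8.24, 10.67] [-0.0013, -0.001, -0.0014] rows 2.7
```

Call:
move_arm([
  {"translation": [0.9,5,3],"angular": [0,0,0],"grip": 6},
  {"translation": [0.9,8.2,7],"angular": [0,0,0],"grip": 6},
  {"translation": [0.9,8.2,10.6],"angular": [0,0,0],"grip": 6},
  {"translation": [0.9,8.2,10.6],"angular": [0,0,0],"grip": 6},
  {"translation": [0.9,8.2,10.6],"angular": [0,0,0],"grip": 6},
])

```text
clock: 7.0
eef_pos: [0.5048, -0.124, 0.2223]
eef_rot: [[0.904, 0.077, 0.42], [0.07, -0.997, 0.032], [0.421, 0.001, -0.907]]
contact_force: [0.5, -0.2, 0.3]
finger_gap: 0.638
grasp_force: 0.0
```

```bash
python3 rec.py;  python3 - <<'E'
from rel import *
from circ import *
rel(K+.004*a,RK@Rz(180))
E
```

```text
[-38.6, -5.3, 48.4, 131.0, -4.7, 28.5, -71.4] [0.505, -0.124, 0.222]
inc [-0.17, 0.48, 7.56] [-0.001, 0.002, 0.0041] rows 1.5
```

Call:
move_arm([
  {"translation": [-0.2,0.5,2],"angular": [0,0,0],"grip": 6},
  {"translation": [-0.2,0.5,4.5],"angular": [0,0,0],"grip": 6},
  {"translation": [-0.2,0.5,6.5],"angular": [0,0,0],"grip": 6},
  {"translation": [-0.2,0.5,7.5],"angular": [0,0,0],"grip": 6},
  {"translation": [-0.2,0.5,7.5],"angular": [0,0,0],"grip": 6},
])

```text
clock: 7.5
eef_pos: [0.5359, -0.125, 0.154]
eef_rot: [[0.903, 0.08, 0.422], [0.071, -0.997, 0.036], [0.423, -0.003, -0.906]]
contact_force: [-0.9, 0.6, 0.7]
finger_gap: 0.639
grasp_force: 0.0
```

```bash
python3 rec.py;  python3 - <<'E'
from rel import *
from circ import *
rel(K+.004*a,RK@Rz(180))
for n,r in(("scene",(60,230,210,400)),("top",(130,260,250,450))):
    c=camera(n);pickle.dump(c,open(f"{n}2.pkl","wb"));y0,y1,x0,x1=r
    globals()[n]=cv2.resize(c["frame"][y0:y1,x0:x1],(400,int(400*(y1-y0)/(x1-x0))),interpolation=2)
p=lambda i:cv2.copyMakeBorder(i,0,400-i.shape[0],0,0,0)
cv2.imwrite("pics/p2.png",np.hstack([p(scene),p(top)]))
E
```

```text
[-33.2, 10.8, 49.0, 131.8, -44.7, 22.8, -32.9] [0.536, -0.125, 0.154]
inc [-0.1, 0.14, 0.06] [-0.0055, -0.0007, 0.005] rows 0.0
```

View pics/p2.png

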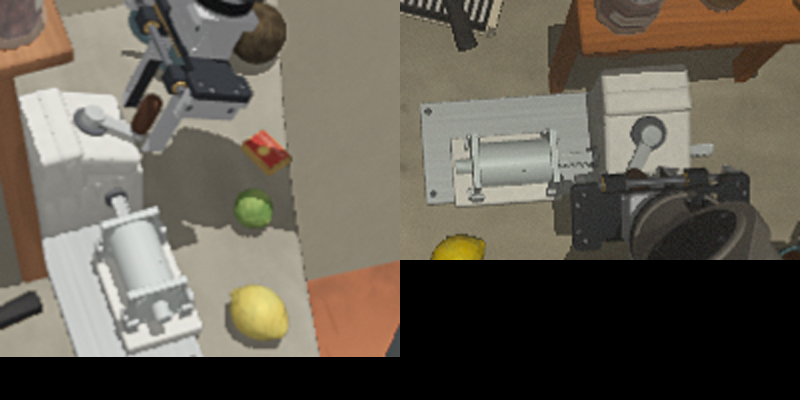

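The knob (crop 147,112) is between the two fingers. Closing.

Call:
move_arm([
  {"translation": [-0.1,0.1,0],"angular": [0,0,0],"grip": 1.8},
  {"translation": [-0.1,0.1,0],"angular": [0,0,0],"grip": 1.8},
  {"translation": [-0.1,0.1,0],"angular": [0,0,0],"grip": 1.8},
  {"translation": [-0.1,0.1,0],"angular": [0,0,0],"grip": 1.8},
  {"translation": [-0.1,0.1,0],"angular": [0,0,0],"grip": 1.8},
], newtons=30)

```text
clock: 8.1
eef_pos: [0.535, -0.127, 0.1538]
eef_rot: [[0.903, 0.079, 0.422], [0.072, -0.997, 0.034], [0.424, -0.0, -0.906]]
contact_force: [-2.0, 2.0, 1.7]
finger_gap: 0.249
grasp_force: 22.3
```

```bash
python3 rec.py;  python3 - <<'E'
from rel import *
from circ import *
s=state();print(np.round(s["contact_force"],1),s["finger_gap"]*94,s["grasp_force"])
rel(K+.004*a,RK@Rz(180))
R=np.array(s["eef_rot"]);r=R.T@(np.array(s["eef_pos"])-H);print("r",r.round(4),np.degrees(np.arctan2(r[1],r[0])))
E
```

```text
[-33.3, 10.8, 49.3, 131.9, -44.8, 22.7, -32.5] [0.535, -0.127, 0.154]
[-2.   2.   1.7] 23.39372572706882 22.32239784876583
inc [0.0, -0.05, 0.09] [-0.0027, -0.0013, 0.0057] rows 0.0
r [-0.0445 -0.0224 -0.0049] -153.22425517618757
```

Gripped at 23.4 mm. Next is the table of circle increments.

```bash
python3 - <<'E'
import numpy as np
def t(f0,d,n=5):
    r=lambda f:5*np.array([np.cos(np.radians(f)),np.sin(np.radians(f))])
    print(f0,d,[(np.round(r(f0-d*k)-r(f0),2)+0).tolist() for k in range(1,n+1)])
t(-153,15)
for f in(-228,-348,-468,-588,-708,-828,-948,-1068):t(f,24)
E
```

```text
-153 15 [[-0.44, 1.23], [-0.54, 2.53], [-0.3, 3.82], [0.26, 4.99], [1.11, 5.99]]
-228 24 [[1.8, 1.04], [3.87, 1.26], [5.85, 0.61], [7.39, -0.78], [8.24, -2.68]]
-348 24 [[0.0, -2.08], [-0.85, -3.98], [-2.39, -5.37], [-4.37, -6.01], [-6.44, -5.79]]
-468 24 [[-1.8, 1.04], [-3.02, 2.72], [-3.45, 4.76], [-3.02, 6.79], [-1.8, 8.47]]
-588 24 [[1.8, 1.04], [3.87, 1.26], [5.85, 0.61], [7.39, -0.78], [8.24, -2.68]]
-708 24 [[0.0, -2.08], [-0.85, -3.98], [-2.39, -5.37], [-4.37, -6.01], [-6.44, -5.79]]
-828 24 [[-1.8, 1.04], [-3.02, 2.72], [-3.45, 4.76], [-3.02, 6.79], [-1.8, 8.47]]
-948 24 [[1.8, 1.04], [3.87, 1.26], [5.85, 0.61], [7.39, -0.78], [8.24, -2.68]]
-1068 24 [[0.0, -2.08], [-0.85, -3.98], [-2.39, -5.37], [-4.37, -6.01], [-6.44, -5.79]]
```

Call:
move_arm([
  {"translation": [-0.44,1.23,0],"angular": [0,0,0],"grip": 1.8},
  {"translation": [-0.54,2.53,0],"angular": [0,0,0],"grip": 1.8},
  {"translation": [-0.3,3.82,0],"angular": [0,0,0],"grip": 1.8},
  {"translation": [0.26,4.99,0],"angular": [0,0,0],"grip": 1.8},
  {"translation": [1.11,5.99,0],"angular": [0,0,0],"grip": 1.8},
])

```text
clock: 8.6
eef_pos: [0.5501, -0.1848, 0.1585]
eef_rot: [[0.903, 0.081, 0.422], [0.073, -0.997, 0.037], [0.423, -0.002, -0.906]]
contact_force: [0.9, 14.7, 9.1]
finger_gap: 0.244
grasp_force: 30.0
```

```bash
cat > st.py <<'E'
from rel import *
from circ import H
s=state();R=RK@np.diag([-1,-1,1]);r=R.T@(np.array(s["eef_pos"])-H)*1000;f=R.T@np.array(s["contact_force"])
ph=np.arctan2(r[1],r[0]);print("t",round(s["clock"],1),"r",r.round(1),"rad",np.hypot(*r[:2]).round(1),"phi",np.degrees(ph).round(0),"F",f.round(1),"Ftan(along winding)",round(f[0]*np.sin(ph)-f[1]*np.cos(ph),1),"Frad",round(f[0]*np.cos(ph)+f[1]*np.sin(ph),1),"gap",round(s["finger_gap"]*94,1),"gf",round(s["grasp_force"],1),"j",np.round(s["joints"],0).tolist())
E
python3 st.py
```

```text
t 8.6 r [-32.8  36.5  -4.5] rad 49.1 phi 132.0 F [  5.6 -14.6  -7.4] Ftan(along winding) -5.6 Frad -14.6 gap 23.0 gf 30.0 j [-23.0, 14.0, 47.0, 127.0, -50.0, 28.0, -22.0]
```

Call:
move_arm([
  {"translation": [1.8,1.0,0],"angular": [0,0,0],"grip": 1.8},
  {"translation": [3.87,1.2,0],"angular": [0,0,0],"grip": 1.8},
  {"translation": [5.85,0.51,0],"angular": [0,0,0],"grip": 1.8},
  {"translation": [7.39,-0.88,0],"angular": [0,0,0],"grip": 1.8},
  {"translation": [8.24,-2.78,0],"angular": [0,0,0],"grip": 1.8},
])

```text
clock: 9.1
eef_pos: [0.6224, -0.1542, 0.1938]
eef_rot: [[0.903, 0.076, 0.423], [0.07, -0.997, 0.03], [0.424, 0.002, -0.906]]
contact_force: [-8.6, -5.1, -1.0]
finger_gap: 0.247
grasp_force: 30.0
```

```bash
python3 st.py
```

```text
t 9.1 r [49.5 11.3 -5.1] rad 50.8 phi 13.0 F [-8.5  4.5 -2.8] Ftan(along winding) -6.2 Frad -7.3 gap 23.2 gf 30.0 j [-30.0, 18.0, 50.0, 119.0, -45.0, 32.0, -34.0]
```

Call:
move_arm([
  {"translation": [-0.05,-2.08,0],"angular": [0,0,0],"grip": 1.8},
  {"translation": [-0.9,-3.98,0],"angular": [0,0,0],"grip": 1.8},
  {"translation": [-2.4,-5.37,0],"angular": [0,0,0],"grip": 1.8},
  {"translation": [-4.4,-6.01,0],"angular": [0,0,0],"grip": 1.8},
  {"translation": [-6.44,-5.79,0],"angular": [0,0,0],"grip": 1.8},
])

```text
clock: 9.6
eef_pos: [0.5601, -0.0981, 0.1667]
eef_rot: [[0.902, 0.081, 0.424], [0.074, -0.997, 0.034], [0.426, 0.001, -0.905]]
contact_force: [9.4, -8.6, 4.1]
finger_gap: 0.249
grasp_force: 30.0
```

```bash
python3 st.py
```

```text
t 9.6 r [-14.5 -49.2  -5.1] rad 51.3 phi -106.0 F [ 9.6  9.3 -0. ] Ftan(along winding) -6.6 Frad -11.6 gap 23.4 gf 30.0 j [-40.0, 12.0, 53.0, 130.0, -41.0, 24.0, -40.0]
```

Call:
move_arm([
  {"translation": [-1.8,1.04,0],"angular": [0,0,0],"grip": 1.8},
  {"translation": [-3.02,2.72,0],"angular": [0,0,0],"grip": 1.8},
  {"translation": [-3.45,4.76,0],"angular": [0,0,0],"grip": 1.8},
  {"translation": [-3.02,6.79,0],"angular": [0,0,0],"grip": 1.8},
  {"translation": [-1.8,8.4,0],"angular": [0,0,0],"grip": 1.8},
])

```text
clock: 10.1
eef_pos: [0.5491, -0.184, 0.1582]
eef_rot: [[0.903, 0.08, 0.421], [0.072, -0.997, 0.036], [0.423, -0.002, -0.906]]
contact_force: [3.8, 16.9, 5.6]
finger_gap: 0.246
grasp_force: 30.0
```

```bash
python3 st.py
```

```text
t 10.1 r [-33.7  35.7  -4.6] rad 49.1 phi 133.0 F [  6.9 -16.5  -2.9] Ftan(along winding) -6.4 Frad -16.7 gap 23.2 gf 30.0 j [-23.0, 15.0, 47.0, 128.0, -50.0, 28.0, -22.0]
```

Call:
move_arm([
  {"translation": [1.8,1.0,0],"angular": [0,0,0],"grip": 1.8},
  {"translation": [3.87,1.2,0],"angular": [0,0,0],"grip": 1.8},
  {"translation": [5.85,0.6,0],"angular": [0,0,0],"grip": 1.8},
  {"translation": [7.39,-0.78,0],"angular": [0,0,0],"grip": 1.8},
  {"translation": [8.24,-2.68,0],"angular": [0,0,0],"grip": 1.8},
])

```text
clock: 10.6
eef_pos: [0.6225, -0.1536, 0.1939]
eef_rot: [[0.903, 0.076, 0.423], [0.07, -0.997, 0.03], [0.424, 0.003, -0.906]]
contact_force: [-7.4, -5.9, -1.0]
finger_gap: 0.247
grasp_force: 30.0
```

```bash
python3 st.py
```

```text
t 10.6 r [49.7 10.8 -5.1] rad 50.8 phi 12.0 F [-7.5  5.4 -2.4] Ftan(along winding) -6.8 Frad -6.2 gap 23.2 gf 30.0 j [-31.0, 18.0, 51.0, 119.0, -45.0, 32.0, -34.0]
```

Call:
move_arm([
  {"translation": [0,-2.08,0],"angular": [0,0,0],"grip": 1.8},
  {"translation": [-0.85,-3.98,0],"angular": [0,0,0],"grip": 1.8},
  {"translation": [-2.39,-5.37,0],"angular": [0,0,0],"grip": 1.8},
])

```text
clock: 10.9
eef_pos: [0.5975, -0.1, 0.1842]
eef_rot: [[0.902, 0.079, 0.425], [0.072, -0.997, 0.031], [0.426, 0.002, -0.905]]
contact_force: [0.7, -13.0, -0.1]
finger_gap: 0.253
grasp_force: 30.0
```

```bash
python3 st.py
```

```text
t 10.9 r [ 26.5 -44.5  -5.2] rad 51.8 phi -59.0 F [-0.3 13.  -0. ] Ftan(along winding) -6.4 Frad -11.4 gap 23.8 gf 30.0 j [-40.0, 15.0, 54.0, 125.0, -42.0, 27.0, -41.0]
```

Call:
move_arm([
  {"translation": [-1.98,-0.64,0],"angular": [0,0,0],"grip": 1.8},
  {"translation": [-4.05,-0.42,0],"angular": [0,0,0],"grip": 1.8},
  {"translation": [-5.85,0.62,0],"angular": [0,0,0],"grip": 1.8},
])

```text
clock: 11.2
eef_pos: [0.5444, -0.1096, 0.159]
eef_rot: [[0.902, 0.081, 0.424], [0.074, -0.997, 0.034], [0.426, 0.001, -0.905]]
contact_force: [15.1, -5.7, 1.6]
finger_gap: 0.247
grasp_force: 30.0
```

```bash
python3 st.py
```

```text
t 11.2 r [-32.8 -38.9  -5.1] rad 50.9 phi -130.0 F [13.9  6.8  4.7] Ftan(along winding) -6.3 Frad -14.1 gap 23.2 gf 30.0 j [-38.0, 11.0, 52.0, 131.0, -43.0, 23.0, -36.0]
```

Call:
move_arm([
  {"translation": [-1.22,1.68,0],"angular": [0,0,0],"grip": 1.8},
  {"translation": [-1.65,3.72,0],"angular": [0,0,0],"grip": 1.8},
  {"translation": [-1.22,5.75,0],"angular": [0,0,0],"grip": 1.8},
])

```text
clock: 11.5
eef_pos: [0.5373, -0.1686, 0.1535]
eef_rot: [[0.903, 0.08, 0.423], [0.072, -0.997, 0.035], [0.424, -0.001, -0.905]]
contact_force: [15.8, 10.8, 1.0]
finger_gap: 0.249
grasp_force: 30.0
```

```bash
python3 st.py
```

```text
t 11.5 r [-45.4  19.4  -4.8] rad 49.4 phi 157.0 F [15.4 -9.6  6.1] Ftan(along winding) -2.7 Frad -17.9 gap 23.4 gf 30.0 j [-26.0, 13.0, 48.0, 130.0, -50.0, 26.0, -23.0]
```

Drag fell from -6.4 to -2.7. I check the mouth by eye.

```bash
python3 - <<'E'
from h import *
from cell import *
c=camera("scene");t=camera("top");pickle.dump((c,t),open("c3.pkl","wb"))
A=cv2.resize(c["frame"][130:210,235:315],(400,400),interpolation=2);B=cv2.resize(t["frame"][175:245,270:350],(400,350),interpolation=2)
cv2.imwrite("pics/p3.png",np.hstack([A,cv2.copyMakeBorder(B,0,50,0,0,0)]))
E
```

```text
(no output)
```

View pics/p3.png

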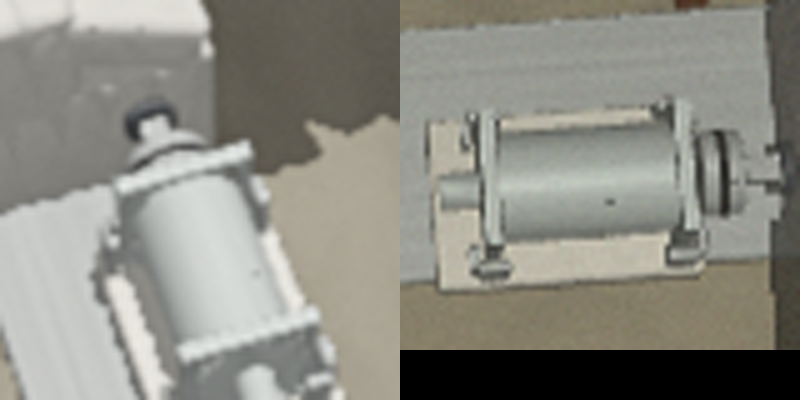

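```bash
python3 st.py
```

```text
t 11.6 r [-44.   21.4  -4.9] rad 48.9 phi 154.0 F [ 6.6 -3.2  5.2] Ftan(along winding) -0.0 Frad -7.3 gap 23.0 gf 30.0 j [-26.0, 13.0, 48.0, 130.0, -50.0, 26.0, -23.0]
```

The piston disc is fully out (top crop x 697–747, collar edge at 693) with a gap of about 3–4 mm, right at the release point. One more small step will confirm the crank is light.

Call:
move_arm([
  {"translation": [0.52,0.87,0],"angular": [0,0,0],"grip": 1.8},
  {"translation": [1.22,1.68,0],"angular": [0,0,0],"grip": 1.8},
])

```text
clock: 11.8
eef_pos: [0.5499, -0.1843, 0.1586]
eef_rot: [[0.903, 0.08, 0.422], [0.072, -0.997, 0.034], [0.424, -0.0, -0.906]]
contact_force: [2.6, 6.4, 4.1]
finger_gap: 0.251
grasp_force: 30.0
```

```bash
python3 st.py
```

```text
t 11.8 r [-32.8  36.1  -4.7] rad 48.8 phi 132.0 F [ 4.5 -6.2 -2.4] Ftan(along winding) -0.8 Frad -7.7 gap 23.6 gf 30.0 j [-24.0, 15.0, 48.0, 128.0, -51.0, 28.0, -22.0]
```

Call:
move_arm([
  {"translation": [0.87,0.7,0],"angular": [0,0,0],"grip": 1.8},
  {"translation": [1.8,1.04,0],"angular": [0,0,0],"grip": 1.8},
])

```text
clock: 12.0
eef_pos: [0.5673, -0.1936, 0.1664]
eef_rot: [[0.903, 0.08, 0.422], [0.072, -0.997, 0.034], [0.424, -0.0, -0.906]]
contact_force: [-3.4, 5.6, 6.0]
finger_gap: 0.251
grasp_force: 30.0
```

```bash
python3 st.py
```

```text
t 12.0 r [-14.5  46.6  -4.7] rad 48.8 phi 107.0 F [-0.2 -5.8 -6.7] Ftan(along winding) -1.9 Frad -5.5 gap 23.6 gf 30.0 j [-23.0, 16.0, 48.0, 125.0, -50.0, 30.0, -22.0]
```

The crank is light (≤2 N against 6.4 N). I release it and back off along the axis.

Call:
move_arm([
  {"translation": [0,0,0],"angular": [0,0,0],"grip": 4.2},
  {"translation": [0,0,0],"angular": [0,0,0],"grip": 4.2},
  {"translation": [0,0,0],"angular": [0,0,0],"grip": 4.2},
  {"translation": [0,0,-3],"angular": [0,0,0],"grip": 4.2},
  {"translation": [0,0,-6],"angular": [0,0,0],"grip": 4.2},
])

```text
clock: 12.5
eef_pos: [0.54, -0.1963, 0.2198]
eef_rot: [[0.904, 0.078, 0.42], [0.071, -0.997, 0.032], [0.421, 0.001, -0.907]]
contact_force: [-0.1, 1.4, 2.4]
finger_gap: 0.447
grasp_force: 0.0
```

```bash
python3 st.py; python3 rec.py
```

```text
t 12.5 r [-16.8  47.3 -64.7] rad 50.2 phi 110.0 F [ 1.  -1.4 -2.2] Ftan(along winding) 0.4 Frad -1.7 gap 42.0 gf 0.0 j [-34.0, 7.0, 59.0, 125.0, -34.0, 33.0, -37.0]
[-34.2, 7.4, 59.0, 124.8, -33.5, 33.2, -36.7] [0.54, -0.196, 0.22]
```

Next I measure the barrel, the tray and the shelf leg more closely from the last pictures.

```bash
python3 - <<'E'
from h import *
c,t=load("c3.pkl")
for n,a_,b_ in(("M",(272,163.4),(326.6-.4,208.8-.4)),("E",(284.8,197),(287.8-.4,210.7-.4))):
    print(n,[x.round(4) if hasattr(x,'round') else x for x in tri(c,a_,t,b_)],plane(t,b_,.094).round(4),plane(c,a_,.094).round(4))
print("tube",plane(t,(307.2,210.8),.062).round(4),"leg",plane(t,(325,175),.0).round(3),plane(t,(332,172),.0).round(3))
# shelf front/left edges seen in top0 (z~.36)
t0=load("top0.pkl");s0=load("scene0.pkl")
print("shelf corner",plane(t0,(335,156),.355).round(3),plane(s0,(243,88),.355).round(3))
# refine tray
for w in (([352,272],[372,347],[322,357],[307,279]),):
    print(np.mean([plane(s0,p,.018) for p in w],0).round(4))
q=[(218,218),(214,257),(153,252),(156,213)];print(np.mean([plane(t0,p,.018) for p in q],0).round(4))
for i,j in((0,2),(1,3),(0,3),(1,2)):
    qs=[[307,279],[352,272],[322,357],[319,356]]
print("tri tray corners",[tri(s0,x,t0,y)[0].round(4).tolist() for x,y in(((307,279),(218,218)),((352,272),(214,257)),((372,347),(153,252)),((322,357),(156,213)))])
E
```

```text
M [array([ 0.5743, -0.0396,  0.0909]), np.float64(0.0027)] [ 0.5725 -0.0387  0.094 ] [ 0.5759 -0.0384  0.094 ]
E [array([0.5687, 0.0517, 0.0889]), np.float64(0.001)] [0.5673 0.0521 0.094 ] [0.5699 0.0544 0.094 ]
tube [0.5726 0.0041 0.062 ] leg [ 0.678 -0.045  0.   ] [ 0.686 -0.063  0.   ]
shelf corner [ 0.62  -0.031  0.355] [ 0.625 -0.033  0.355]
[0.5213 0.3046 0.018 ]
[0.5181 0.3036 0.018 ]
tri tray corners [[0.5622, 0.2221, 0.0203], [0.4647, 0.2296, 0.0193], [0.4754, 0.385, 0.0061], [0.5761, 0.3811, 0.0066]]
```

```bash
cat > b.py <<'E'
from circ import *
from h import *
z=np.array([0,0,1.]);by=np.array([-.066,.998,0]);bx=np.array([.998,.066,0])
BM=np.array([.572,.0055,.062]);G=BM+.008*by
R1=np.array([by,bx,-z]).T;R2=np.array([-by,-bx,-z]).T
TC=np.array([.5195,.304,0]);ty=np.array([.075,.9972,0]);tx=np.array([.9972,-.075,0])
T1=np.array([ty,tx,-z]).T;T2=np.array([-ty,-tx,-z]).T
TG=TC-.010*ty+.008*ty
E
python3 - <<'E'
from b import *
q=D[-1][0];p,R=np.array(D[-1][1]),np.array(D[-1][2])
for n,RB,RT in((1,R1,T1),(2,R2,T2)):
  for mid_ in ([.45,-.08,.28],[.46,-.02,.3]):
    W=[(p+.04*a,R),(np.array(mid_),RB),(G+[0,0,.15],RB),(G+[0,0,.003],RB),(G+[0,0,.15],RB),(TG+[0,0,.2],RT),(TG+[0,0,.04],RT)]
    qq=np.array(q);print(n)
    for P,R_ in W:
        qq=go(qq,P,R_,15);print(qq.round(0),np.linalg.norm(err(qq,P,R_)).round(3),np.max(np.abs((qq-mid)/rg)).round(2))
E
```

```text
1
[-40.  -2.  61. 124. -15.  35. -53.] 0.0 0.76
[-52.  -3.  54. 117.   2.  64.   5.] 0.0 0.67
[-47.  21.  49. 109. -19.  59.  14.] 0.0 0.73
[-38.  32.  40. 115. -30.  44.  23.] 0.0 0.81
[-47.  21.  49. 109. -19.  59.  14.] 0.0 0.73
[-73.  25.  48. 105. -22.  59. -20.] 0.0 0.75
[-65.  37.  38. 111. -33.  43. -12.] 0.0 0.82
1
[-40.  -2.  61. 124. -15.  35. -53.] 0.0 0.76
[-56.  -3.  50. 115.   3.  67.  -4.] 0.0 0.67
[-46.  21.  48. 108. -18.  59.  14.] 0.0 0.73
[-38.  32.  39. 115. -29.  43.  23.] 0.0 0.8
[-46.  21.  48. 108. -18.  59.  14.] 0.0 0.73
[-72.  25.  47. 105. -21.  59. -21.] 0.0 0.75
[-64.  36.  37. 111. -31.  43. -13.] 0.0 0.82
2
[-40.  -2.  61. 124. -15.  35. -53.] 0.0 0.76
[ -65.   11.   79.  116.  -13.   63. -156.] 0.033 1.0
[ -55.   27.   64.  109.  -28.   61. -156.] 0.0 1.0
[ -46.   37.   51.  115.  -40.   47. -147.] 0.0 0.94
[ -55.   27.   64.  109.  -28.   61. -156.] 0.0 1.0
[ -77.   52.   79.  113.  -58.   69. -156.] 0.129 1.0
[ -75.   49.   68.  117.  -58.   58. -156.] 0.109 1.0
2
[-40.  -2.  61. 124. -15.  35. -53.] 0.0 0.76
[  29.  122.  -70.  141.  -58.  117. -156.] 2.47 1.0
[  19.  122.  -70.  141.  -58.  117. -156.] 2.466 1.0
[  13.  122.  -70.  141.  -58.  117. -156.] 2.47 1.0
[  18.  122.  -70.  141.  -58.  117. -156.] 2.465 1.0
[-163.  122.  -70.  141.  -58.    9.  156.] 2.598 1.0
[-50.  32.  17. 110. -14.  40. 152.] 0.0 0.97
```

```bash
python3 - <<'E'
from rel import *
from b import R1,G
s=state();R=np.array(s["eef_rot"]);P=np.array(s["eef_pos"])+.05*a
M=np.array([.45,-.07,.29]);t,w=inc(M,R1,P,R);print(t,w)
E
```

```text
[-4.28, -13.28, -4.74] [0.339, -0.3413, -1.5322]
```

Call:
move_arm([
  {"translation": [0,0,-2.5],"angular": [0,0,0],"grip": 6},
  {"translation": [0,0,-5],"angular": [0,0,0],"grip": 9.3},
  {"translation": [0,0,-5],"angular": [0,0,0],"grip": 9.3},
])

```text
clock: 12.8
eef_pos: [0.52, -0.198, 0.2677]
eef_rot: [[0.901, 0.079, 0.426], [0.071, -0.997, 0.035], [0.428, -0.001, -0.904]]
contact_force: [-0.2, 0.7, 0.2]
finger_gap: 0.668
grasp_force: 0.0
```

Call:
move_arm([
  {"translation": [-4.3,-13.3,-4.7],"angular": [0.142,-0.143,-0.644],"grip": 9.3},
  {"translation": [-4.3,-13.3,-4.7],"angular": [0.142,-0.143,-0.644],"grip": 9.3},
  {"translation": [-4.3,-13.3,-4.7],"angular": [0.142,-0.143,-0.644],"grip": 9.3},
  {"translation": [-4.3,-13.3,-4.7],"angular": [0.142,-0.143,-0.644],"grip": 9.3},
  {"translation": [-4.3,-13.3,-4.7],"angular": [0.142,-0.143,-0.644],"grip": 9.3},
])

```text
clock: 13.3
eef_pos: [0.4505, -0.0673, 0.2898]
eef_rot: [[0.697, 0.674, 0.246], [0.67, -0.734, 0.11], [0.254, 0.088, -0.963]]
contact_force: [-1.1, -1.1, -0.2]
finger_gap: 0.99
grasp_force: 0.0
```

Call:
move_arm([
  {"translation": [0,0,0],"angular": [0.142,-0.143,-0.644],"grip": 9.3},
  {"translation": [0,0,0],"angular": [0.142,-0.143,-0.644],"grip": 9.3},
  {"translation": [0,0,0],"angular": [0.142,-0.143,-0.644],"grip": 9.3},
  {"translation": [0,0,0],"angular": [0.142,-0.143,-0.644],"grip": 9.3},
  {"translation": [0,0,0],"angular": [0.142,-0.143,-0.644],"grip": 9.3},
])

```text
clock: 13.8
eef_pos: [0.4508, -0.0678, 0.2895]
eef_rot: [[0.166, 0.984, 0.058], [0.984, -0.169, 0.053], [0.062, 0.048, -0.997]]
contact_force: [-0.1, 0.1, 0.3]
finger_gap: 0.988
grasp_force: 0.0
```

```bash
python3 rec.py; python3 - <<'E'
from rel import *
from b import R1,G
rel(G+[0,0,.15],R1)
E
```

```text
[-62.1, -10.5, 59.8, 118.5, 6.9, 63.5, -15.1] [0.451, -0.068, 0.29]
inc [9.53, 10.13, 8.86] [0.0553, -0.0561, -0.2349] rows 3.3
```

Call:
move_arm([
  {"translation": [4.8,0,2],"angular": [0.055,-0.056,-0.235],"grip": 9.3},
  {"translation": [9.5,1,4],"angular": [0.055,-0.056,-0.235],"grip": 9.3},
  {"translation": [9.5,4,7],"angular": [0.055,-0.056,-0.235],"grip": 9.3},
  {"translation": [9.5,8,8.9],"angular": [0.055,-0.056,-0.235],"grip": 9.3},
  {"translation": [9.5,10.1,8.9],"angular": [0.055,-0.056,-0.235],"grip": 9.3},
])

```text
clock: 14.3
eef_pos: [0.5718, 0.0135, 0.2087]
eef_rot: [[-0.063, 0.998, -0.001], [0.998, 0.063, 0.001], [0.001, -0.001, -1.0]]
contact_force: [-0.1, 1.8, 3.7]
finger_gap: 0.986
grasp_force: 0.0
```

```bash
python3 rec.py; python3 - <<'E'
from rel import *
from b import R1,G
s=state();print(np.round(s["contact_force"],1))
rel(G+[0,0,.003],R1)
for n,r in(("scene",(90,240,200,350)),("top",(130,260,250,450))):
    c=camera(n);y0,y1,x0,x1=r
    globals()[n]=cv2.resize(c["frame"][y0:y1,x0:x1],(400,int(400*(y1-y0)/(x1-x0))),interpolation=2)
p=lambda i:cv2.copyMakeBorder(i,0,400-i.shape[0],0,0,0)
cv2.imwrite("pics/p4.png",np.hstack([p(scene),p(top)]))
E
```

```text
[-52.3, 24.8, 58.3, 108.9, -24.5, 59.9, 20.0] [0.572, 0.013, 0.209]
[-0.1  1.8  3.7]
inc [-0.02, -0.02, 14.37] [-0.0005, -0.0013, -0.0031] rows 2.9
```

View pics/p4.png

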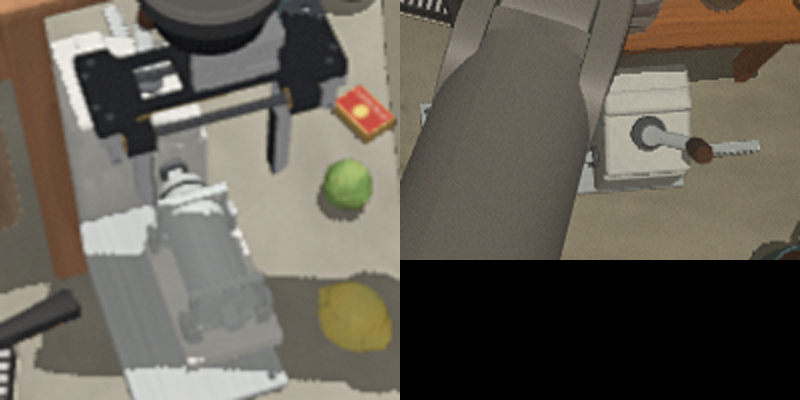

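The hand is above the barrel, with the fingers on either side of it and the crank left alone. Descending.

Call:
move_arm([
  {"translation": [0,0,4],"angular": [0,0,0],"grip": 9.3},
  {"translation": [0,0,8],"angular": [0,0,0],"grip": 9.3},
  {"translation": [0,0,11],"angular": [0,0,0],"grip": 9.3},
  {"translation": [0,0,13],"angular": [0,0,0],"grip": 9.3},
  {"translation": [0,0,14.2],"angular": [0,0,0],"grip": 9.3},
])

```text
clock: 14.9
eef_pos: [0.5705, 0.0108, 0.0682]
eef_rot: [[-0.057, 0.998, 0.001], [0.998, 0.057, 0.0], [0.0, 0.001, -1.0]]
contact_force: [0.3, 0.2, 0.8]
finger_gap: 0.988
grasp_force: 0.0
```

Call:
move_arm([
  {"translation": [0,0,0.1],"angular": [0,0,0],"grip": 4.8},
  {"translation": [0,0,0.1],"angular": [0,0,0],"grip": 4.8},
  {"translation": [0,0,0.1],"angular": [0,0,0],"grip": 4.8},
  {"translation": [0,0,0.1],"angular": [0,0,0],"grip": 4.8},
  {"translation": [0,0,0.1],"angular": [0,0,0],"grip": 4.8},
], newtons=25)

```text
clock: 15.4
eef_pos: [0.5721, 0.0111, 0.0704]
eef_rot: [[-0.058, 0.998, 0.004], [0.998, 0.058, 0.0], [-0.0, 0.004, -1.0]]
contact_force: [-0.4, -0.3, 0.9]
finger_gap: 0.596
grasp_force: 0.0
```

```bash
python3 rec.py; python3 - <<'E'
from rel import *
from b import R1,G
rel(G+[0,0,.003],R1)
E
```

```text
[-43.2, 34.5, 47.5, 114.9, -35.5, 45.9, 28.4] [0.572, 0.011, 0.07]
inc [0.24, -0.05, 0.54] [0.0041, 0.0002, -0.0079] rows 0.1
```

Call:
move_arm([
  {"translation": [0.1,0,0.4],"angular": [0,0,0],"grip": 4.8},
  {"translation": [0.1,0,0.4],"angular": [0,0,0],"grip": 4.8},
  {"translation": [0.1,0,0.4],"angular": [0,0,0],"grip": 4.8},
  {"translation": [0.1,0,0.4],"angular": [0,0,0],"grip": 4.8},
])

```text
clock: 15.8
eef_pos: [0.5724, 0.0117, 0.0667]
eef_rot: [[-0.058, 0.998, 0.005], [0.998, 0.058, -0.0], [-0.0, 0.005, -1.0]]
contact_force: [-3.4, -0.8, 15.7]
finger_gap: 0.56
grasp_force: 25.0
```

```bash
python3 rec.py; python3 - <<'E'
from rel import *
from b import R1,G
rel(G+[0,0,.003],R1)
E
```

```text
[-43.0, 34.7, 47.2, 115.0, -35.8, 45.5, 28.6] [0.572, 0.012, 0.067]
inc [0.19, -0.08, 0.17] [0.0045, 0.0004, -0.0079] rows 0.1
```

Call:
move_arm([
  {"translation": [0,0,0],"angular": [0,0,0],"grip": 4.6},
  {"translation": [0,0,0],"angular": [0,0,0],"grip": 4.6},
  {"translation": [0,0,-1],"angular": [0,0,0],"grip": 4.6},
  {"translation": [0,0,-2],"angular": [0,0,0],"grip": 4.6},
  {"translation": [0,0,-3.5],"angular": [0,0,0],"grip": 4.6},
], newtons=40)

```text
clock: 16.3
eef_pos: [0.5712, 0.0118, 0.1014]
eef_rot: [[-0.058, 0.998, 0.002], [0.998, 0.058, -0.001], [-0.001, 0.002, -1.0]]
contact_force: [-0.0, -0.5, -2.5]
finger_gap: 0.557
grasp_force: 39.9
```

Call:
move_arm([
  {"translation": [0,0,-2],"angular": [0,0,0],"grip": 4.6},
  {"translation": [0,0,-4],"angular": [0,0,0],"grip": 4.6},
  {"translation": [0,0,-7],"angular": [0,0,0],"grip": 4.6},
  {"translation": [0,0,-9],"angular": [0,0,0],"grip": 4.6},
  {"translation": [0,0,-9],"angular": [0,0,0],"grip": 4.6},
])

```text
clock: 16.8
eef_pos: [0.5725, 0.0118, 0.1937]
eef_rot: [[-0.058, 0.998, 0.007], [0.998, 0.058, 0.001], [0.0, 0.007, -1.0]]
contact_force: [0.8, -0.1, -3.2]
finger_gap: 0.557
grasp_force: 39.9
```

```bash
python3 rec.py; python3 - <<'E'
from rel import *
from b import *
rel(TG+[0,0,.16],T1)
for n,r in(("scene",(90,290,200,400)),("top",(110,260,190,390))):
    c=camera(n);y0,y1,x0,x1=r
    globals()[n]=cv2.resize(c["frame"][y0:y1,x0:x1],(400,int(400*(y1-y0)/(x1-x0))),interpolation=2)
p=lambda i:cv2.copyMakeBorder(i,0,400-i.shape[0],0,0,0)
cv2.imwrite("pics/p5.png",np.hstack([p(scene),p(top)]))
E
```

```text
[-51.4, 25.6, 57.3, 109.9, -25.5, 57.8, 20.7] [0.572, 0.012, 0.194]
inc [29.27, -3.65, 3.36] [0.0069, -0.0009, 0.1329] rows 5.9
```

View pics/p5.png

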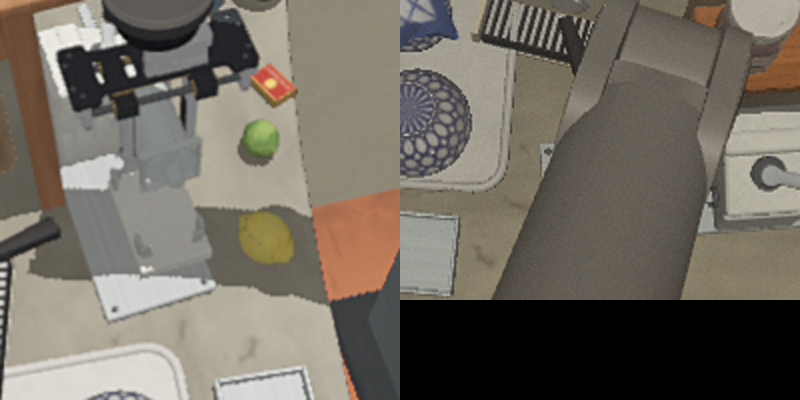

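The barrel is lifted clear, with a weight of about 3 N. I bring it nearer the robot first to clear the coffee handle, then across to the tray.

Call:
move_arm([
  {"translation": [0,-3.5,-1],"angular": [0,0,0],"grip": 4.6},
  {"translation": [1.5,-6.5,-1],"angular": [0,0,0.03],"grip": 4.6},
  {"translation": [5.5,-7,-1],"angular": [0,0,0.06],"grip": 4.6},
  {"translation": [9.5,-7,-1],"angular": [0,0,0.1],"grip": 4.6},
  {"translation": [13.5,-7,-1],"angular": [0,0,0.133],"grip": 4.6},
])

```text
clock: 17.4
eef_pos: [0.4924, 0.1441, 0.1998]
eef_rot: [[0.077, 0.997, 0.002], [0.997, -0.077, -0.0], [-0.0, 0.002, -1.0]]
contact_force: [1.3, 0.3, -4.4]
finger_gap: 0.556
grasp_force: 39.9
```

```bash
python3 rec.py; python3 - <<'E'
from rel import *
from b import *
rel(TG+[0,0,.12],T1)
E
```

```text
[-76.1, 20.1, 65.0, 116.8, -21.9, 56.3, -4.3] [0.492, 0.144, 0.2]
inc [15.95, 1.45, 7.98] [0.002, 0.0001, -0.0019] rows 3.6
```

Call:
move_arm([
  {"translation": [4.5,0.4,0],"angular": [0,0,0],"grip": 4.6},
  {"translation": [9,0.8,0],"angular": [0,0,0],"grip": 4.6},
  {"translation": [13,1.4,2],"angular": [0,0,0],"grip": 4.6},
  {"translation": [16,1.4,5],"angular": [0,0,0],"grip": 4.6},
  {"translation": [16,1.4,7],"angular": [0,0,0],"grip": 4.6},
])

```text
clock: 17.9
eef_pos: [0.5182, 0.3052, 0.1268]
eef_rot: [[0.07, 0.998, 0.001], [0.998, -0.07, -0.002], [-0.002, 0.001, -1.0]]
contact_force: [0.3, -0.0, -4.0]
finger_gap: 0.555
grasp_force: 39.9
```

Call:
move_arm([
  {"translation": [0,0,0],"angular": [0,0,0],"grip": 4.6},
  {"translation": [0,0,0],"angular": [0,0,0],"grip": 4.6},
])

```text
clock: 18.1
eef_pos: [0.5197, 0.2998, 0.1302]
eef_rot: [[0.076, 0.997, 0.002], [0.997, -0.076, -0.002], [-0.002, 0.002, -1.0]]
contact_force: [0.7, -0.1, -2.4]
finger_gap: 0.554
grasp_force: 39.9
```

```bash
python3 rec.py; python3 - <<'E'
from rel import *
from b import *
rel(TG+[0,0,.039],T1)
c=camera("scene");pickle.dump(c,open("s6.pkl","wb"))
cv2.imwrite("pics/p6.png",cv2.resize(c["frame"][220:400,260:420],None,fx=3,fy=3,interpolation=2))
E
```

```text
[-75.5, 33.9, 54.2, 109.2, -33.7, 54.4, -9.7] [0.52, 0.3, 0.13]
inc [0.23, -0.07, 9.12] [0.0024, 0.0019, -0.0014] rows 1.8
```

View pics/p6.png

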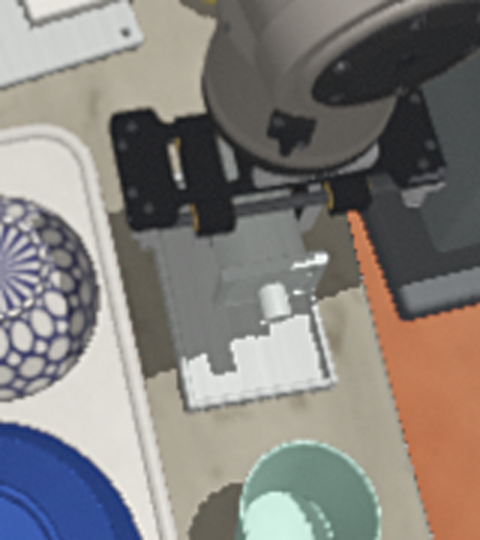

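The barrel is aligned over the tray. Descending in stages.

Call:
move_arm([
  {"translation": [0.2,0,2],"angular": [0,0,0],"grip": 4.6},
  {"translation": [0.2,0,4],"angular": [0,0,0],"grip": 4.6},
  {"translation": [0.2,0,6],"angular": [0,0,0],"grip": 4.6},
  {"translation": [0.2,0,7.4],"angular": [0,0,0],"grip": 4.6},
  {"translation": [0.2,0,7.8],"angular": [0,0,0],"grip": 4.6},
])

```text
clock: 18.65
eef_pos: [0.5201, 0.3026, 0.0521]
eef_rot: [[0.076, 0.997, 0.003], [0.997, -0.076, -0.001], [-0.0, 0.003, -1.0]]
contact_force: [0.2, 0.4, -4.1]
finger_gap: 0.559
grasp_force: 39.9
```

Call:
move_arm([
  {"translation": [0,0,0.2],"angular": [0,0,0],"grip": 4.6},
  {"translation": [0,0,0.4],"angular": [0,0,0],"grip": 4.6},
  {"translation": [0,0,0.5],"angular": [0,0,0],"grip": 4.6},
  {"translation": [0,0,0.5],"angular": [0,0,0],"grip": 4.6},
])

```text
clock: 19.05
eef_pos: [0.5203, 0.3032, 0.0478]
eef_rot: [[0.075, 0.997, 0.003], [0.997, -0.075, -0.0], [0.0, 0.003, -1.0]]
contact_force: [-0.3, -0.0, -3.4]
finger_gap: 0.555
grasp_force: 39.9
```

```bash
python3 rec.py; python3 - <<'E'
from rel import *
from b import *
rel(TG+[0,0,.0407],T1)
E
```

```text
[-70.9, 39.6, 47.6, 111.5, -40.1, 46.8, -5.2] [0.52, 0.303, 0.048]
inc [-0.12, -0.09, 0.71] [0.0034, -0.0001, -0.0] rows 0.1
```

Call:
move_arm([
  {"translation": [0,0,0.15],"angular": [0,0,0],"grip": 4.6},
  {"translation": [0,0,0.3],"angular": [0,0,0],"grip": 4.6},
  {"translation": [0,0,0.45],"angular": [0,0,0],"grip": 4.6},
  {"translation": [0,0,0.5],"angular": [0,0,0],"grip": 4.6},
])

```text
clock: 19.45
eef_pos: [0.5201, 0.303, 0.0422]
eef_rot: [[0.075, 0.997, 0.003], [0.997, -0.075, -0.001], [-0.0, 0.003, -1.0]]
contact_force: [-0.0, -0.5, -3.0]
finger_gap: 0.555
grasp_force: 39.9
```

Call:
move_arm([
  {"translation": [0,0,0.1],"angular": [0,0,0],"grip": 4.6},
  {"translation": [0,0,0.2],"angular": [0,0,0],"grip": 4.6},
  {"translation": [0,0,0.2],"angular": [0,0,0],"grip": 4.6},
])

```text
clock: 19.75
eef_pos: [0.5202, 0.303, 0.0408]
eef_rot: [[0.075, 0.997, 0.003], [0.997, -0.075, -0.0], [0.0, 0.003, -1.0]]
contact_force: [-3.4, -1.8, 6.0]
finger_gap: 0.558
grasp_force: 39.9
```

It has landed, with the force rising to +6 N. I release narrowly and lift straight up.

Call:
move_arm([
  {"translation": [0,0,0],"angular": [0,0,0],"grip": 5.4},
  {"translation": [0,0,0],"angular": [0,0,0],"grip": 5.8},
  {"translation": [0,0,0],"angular": [0,0,0],"grip": 6.1},
  {"translation": [0,0,0],"angular": [0,0,0],"grip": 6.1},
  {"translation": [0,0,0],"angular": [0,0,0],"grip": 6.1},
], newtons=10)

```text
clock: 20.25
eef_pos: [0.5202, 0.303, 0.0404]
eef_rot: [[0.075, 0.997, 0.003], [0.997, -0.075, -0.001], [-0.0, 0.003, -1.0]]
contact_force: [-0.4, -0.1, -0.2]
finger_gap: 0.648
grasp_force: 0.0
```

Call:
move_arm([
  {"translation": [0,0,-0.5],"angular": [0,0,0],"grip": 6.1},
  {"translation": [0,0,-1.5],"angular": [0,0,0],"grip": 6.2},
  {"translation": [0,0,-4],"angular": [0,0,0],"grip": 6.4},
  {"translation": [0,0,-8],"angular": [0,0,0],"grip": 6.4},
  {"translation": [0,0,-12],"angular": [0,0,0],"grip": 6.4},
])

```text
clock: 20.75
eef_pos: [0.5196, 0.3025, 0.1623]
eef_rot: [[0.076, 0.997, 0.003], [0.997, -0.076, -0.001], [-0.001, 0.003, -1.0]]
contact_force: [0.4, 1.5, 0.3]
finger_gap: 0.679
grasp_force: 0.0
```

Call:
move_arm([
  {"translation": [0,-4,-4],"angular": [0,0,0],"grip": 6.4},
  {"translation": [-5,-6,-8],"angular": [0,0,0],"grip": 6.4},
  {"translation": [-10,-6,-10],"angular": [0,0,0],"grip": 6.4},
  {"translation": [-14,-6,-10],"angular": [0,0,0],"grip": 6.4},
  {"translation": [-14,-6,-10],"angular": [0,0,0],"grip": 6.4},
])

```text
clock: 21.25
eef_pos: [0.449, 0.1632, 0.2608]
eef_rot: [[0.08, 0.997, 0.001], [0.997, -0.08, 0.003], [0.003, 0.001, -1.0]]
contact_force: [1.0, 0.7, 0.5]
finger_gap: 0.681
grasp_force: 0.0
```

```bash
python3 rec.py; python3 - <<'E'
from rel import *
c=camera("scene");t=camera("top");pickle.dump((c,t),open("c7.pkl","wb"))
A=cv2.resize(c["frame"][90:370,190:400],(390,520),interpolation=2);B=cv2.resize(t["frame"][150:270,130:250],(400,400),interpolation=2)
cv2.imwrite("pics/p7.png",np.hstack([A,cv2.copyMakeBorder(B,0,120,0,0,0)]))
E
```

```text
[-96.7, 7.2, 76.5, 116.9, -8.1, 61.5, -21.1] [0.449, 0.163, 0.261]
```

View pics/p7.png

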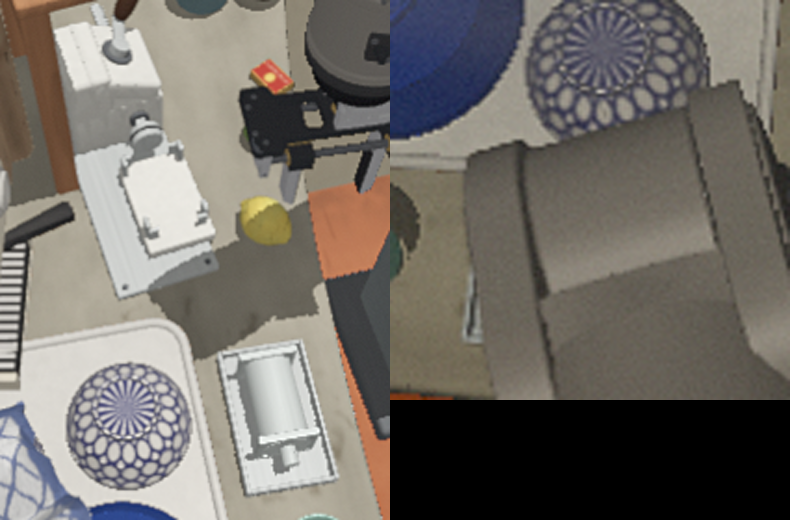

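The barrel lies flat and lengthwise in the tray (scene crop around 275,410). The cradle is empty, the piston is out and the hand is clear of everything.

```bash
python3 -c "
from cell import *
print(hand_in())"
```

```text
the job is handed in; nothing more can be done
None
```

I wound the crank until it went light (drag fell from about 6.4 N to 2 N or less) and stopped within about a third of a turn. The barrel now lies flat and lengthwise in the tray, and I handed the job in at about 21 s; no verdict came back.

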